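Free the jammed tealights and gather the spares

TASK

Gather every spare tealight onto the shallow oak tray, each lying flat on its floor: first push all the ones jammed in the clear sleeve out of its far end with the push stick, then reach under the low glass shelf with the flat rake and drag the ones that slid under it out into the open in front. Finish with both tools lying on the grey felt mat again, and leave the pepper mill, glass holder, watering can and tripod head undisturbed.

Things in the scene. Friction and masses are not known exactly. Their poses are not given: they have to be found in the camera images.
- sleeve: Tealight dispenser, fixed: dark wood plinth 275 (own x) x 56 x 45 mm high, origin centred under it. On its top a clear straight sleeve runs from x=-137.5 (near end) to x=-12.5 mm (far end), 54 mm wide outside, its top 69 mm over the sideboard. Beyond it, to x=137 mm, the plinth's top is an open landing with side lips 4 mm high, 42 mm apart, and an end stop 8 mm high. +x is the push direction.
- sleeve_near (a point): Middle of the sleeve's open near end, where the stick goes in; 53 mm over the sideboard, 8 mm over the bore's floor. Axes as the sleeve's. Bore 42 mm wide, 16 mm high; tealights lie flat in one row inside, pinched by a sprung clear strip (sliding them takes up to about 8 N; the strip never comes lower than 15 mm over the floor).
- sleeve_far (a point): Middle of the sleeve's open far end, 125 mm along +x from sleeve_near; tealights come out here, flat, onto the landing whose surface is level with the bore's floor, 8 mm below this point.
- shelf: Low shelf: glass board 170 deep (own x) x 260 wide x 12 mm, underside 50 mm and top 62 mm over the sideboard, on two dark wood side panels 15 mm thick (230 mm clear between); open in front and behind. Origin on the sideboard below the middle of its front edge; +x runs in under the shelf, -x is the open area in front. Fixed.
- tray: Shallow pale oak tray, 148 (own x) x 168 mm (own y) outside, walls 4 mm thick and 10 mm high, floor 4 mm thick (inner floor 4 mm above its origin, which is centred underneath). Fixed.
- mat: Grey felt mat 300 (own x) x 150 mm, 2 mm thick, origin centred underneath. Fixed. Both tools start on it, side by side along its x.
- stick_grip (a point): Push stick: blue square handle 26 x 26 x 100 mm with a round wooden rod 10 mm thick and 160 mm long on its axis; 80 g. The point is on the axis at the balance point, inside the handle, 30 mm behind the face where the rod starts; own x runs along the rod towards its tip.
- stick_tip (a point): Tip of the push stick's rod, on its axis, 190 mm ahead (+x) of stick_grip.
- rake_grip (a point): Flat rake: yellow square handle 26 x 26 x 100 mm, flat aluminium blade 140 mm long, 20 mm wide, 6 mm thick on its axis, ending in a T-head plate 8 mm thick, 46 mm wide (own y), 22 mm high, centred on the axis; 110 g. The point is on the axis near the balance point, inside the handle, 20 mm behind the face where the blade starts; own x runs towards the head.
- rake_head (a point): Centre of the rake's T-head, on the axis, 164 mm ahead (+x) of rake_grip.
- jam1_c (a point): Jammed tealight: aluminium cup disc with red wax top, 38 mm across, 16 mm tall, 20 g; the point is its centre, half-way up; z is its axis. Starts inside the sleeve; may be absent.
- jam2_c (a point): Jammed tealight: aluminium cup disc with red wax top, 38 mm across, 16 mm tall, 20 g; the point is its centre, half-way up; z is its axis. Starts inside the sleeve; may be absent.
- jam3_c (a point): Jammed tealight: aluminium cup disc with red wax top, 38 mm across, 16 mm tall, 20 g; the point is its centre, half-way up; z is its axis. Starts inside the sleeve; may be absent.
- drop1_c (a point): Dropped tealight: aluminium cup disc with red wax top, 38 mm across, 16 mm tall, 20 g; the point is its centre, half-way up; z is its axis. Starts on the sideboard under the low shelf; may be absent.
- drop2_c (a point): Dropped tealight: aluminium cup disc with red wax top, 38 mm across, 16 mm tall, 20 g; the point is its centre, half-way up; z is its axis. Starts on the sideboard under the low shelf; may be absent.
- mill: Stainless pepper mill, 54 mm across, 180 mm tall, origin centred underneath. Leave alone.
- glass: Empty glass tealight holder, 68 mm across, 60 mm tall, origin centred underneath. Leave alone.
- can: Green toy watering can, body 90 mm across, 100 mm tall with handle, reaching 85 mm to either side with spout and handle, origin centred underneath. Leave alone.
- tripod_head: Aluminium tripod head with red lever, 56 mm across, 73 mm tall, standing on the low shelf, origin centred underneath. Leave alone.
Not all that is in view belongs to the job. Of the things shaped like the tray, the wooden one is meant.

How it is judged (in metres and radians):
On the way, in this order (a step that is already met when the one before it is completed fails the run):
1. all jammed tealights have been pushed out of the sleeve's far end with the push stick in the sleeve ((x of jam1_c in the frame of sleeve above 0.005 m or y of jam1_c in the frame of sleeve above 0.06 m or y of jam1_c in the frame of sleeve below -0.06 m) and (x of jam2_c in the frame of sleeve above 0.005 m or y of jam2_c in the frame of sleeve above 0.06 m or y of jam2_c in the frame of sleeve below -0.06 m) and (x of jam3_c in the frame of sleeve above 0.005 m or y of jam3_c in the frame of sleeve above 0.06 m or y of jam3_c in the frame of sleeve below -0.06 m) and x of stick_tip in the frame of sleeve between -0.06 and 0.06 m and y of stick_tip in the frame of sleeve between -0.03 and 0.03 m and z of stick_tip in the frame of sleeve between 0.045 and 0.07 m), for 0.1 s.
2. the rake's head is in under the low shelf (x of rake_head in the frame of shelf between 0.02 and 0.17 m and y of rake_head in the frame of shelf between -0.115 and 0.115 m and z of rake_head in the frame of shelf below 0.05 m), for 0.1 s.
3. all dropped tealights are out from under the low shelf, in the open ((x of drop1_c in the frame of shelf below -0.02 m or y of drop1_c in the frame of shelf above 0.16 m or y of drop1_c in the frame of shelf below -0.16 m) and (x of drop2_c in the frame of shelf below -0.02 m or y of drop2_c in the frame of shelf above 0.16 m or y of drop2_c in the frame of shelf below -0.16 m)), for 0.1 s.
At the end, for the whole second after the job is handed in: Every tealight lies flat and still on the tray's floor, wholly inside it (centre within 55 mm of the tray's centre along its x and 65 mm along its y, not stacked); the push stick and the rake lie still and flat with their handles' grip points over the felt mat (x of jam1_c in the frame of tray between -0.055 and 0.055 m and y of jam1_c in the frame of tray between -0.065 and 0.065 m and z of jam1_c in the frame of tray between 0.006 and 0.017 m and linear speed of each of jam1, jam2, jam3, drop1, drop2, stick, rake below 0.02 m/s and x of jam2_c in the frame of tray between -0.055 and 0.055 m and y of jam2_c in the frame of tray between -0.065 and 0.065 m and z of jam2_c in the frame of tray between 0.006 and 0.017 m and x of jam3_c in the frame of tray between -0.055 and 0.055 m and y of jam3_c in the frame of tray between -0.065 and 0.065 m and z of jam3_c in the frame of tray between 0.006 and 0.017 m and x of drop1_c in the frame of tray between -0.055 and 0.055 m and y of drop1_c in the frame of tray between -0.065 and 0.065 m and z of drop1_c in the frame of tray between 0.006 and 0.017 m and x of drop2_c in the frame of tray between -0.055 and 0.055 m and y of drop2_c in the frame of tray between -0.065 and 0.065 m and z of drop2_c in the frame of tray between 0.006 and 0.017 m and x of stick_grip in the frame of mat between -0.15 and 0.15 m and y of stick_grip in the frame of mat between -0.075 and 0.075 m and z of stick_grip in the frame of mat between 0.005 and 0.025 m and x of rake_grip in the frame of mat between -0.15 and 0.15 m and y of rake_grip in the frame of mat between -0.075 and 0.075 m and z of rake_grip in the frame of mat between 0.005 and 0.025 m); the robot touches nothing.
It fails at once if the pepper mill is moved more than 30 mm or tipped (distance of mill from where it was at the start of the episode above 0.03 m or angle between mill's own z axis and vertical above 0.4 rad).
It fails at once if the glass holder is moved more than 30 mm or tipped (distance of glass from where it was at the start of the episode above 0.03 m or angle between glass's own z axis and vertical above 0.4 rad).
It fails at once if the watering can is moved more than 30 mm or tipped (distance of can from where it was at the start of the episode above 0.03 m or angle between can's own z axis and vertical above 0.4 rad).
It fails at once if the tripod head is moved more than 30 mm or tipped (distance of tripod_head from where it was at the start of the episode above 0.03 m or angle between tripod_head's own z axis and vertical above 0.4 rad).
Of jam1, jam2, jam3 only 2 to 3 are there at a start; the rules pass over those that are not, and their reading is None.
Of drop1, drop2 only 1 to 2 are there at a start; the rules pass over those that are not, and their reading is None.
At some moment in a run one of drop1, drop2 may be knocked a few centimetres aside while the robot is not near it.
Once in a run the grip may slacken for a moment while it holds something.
It also fails if it takes over 210 s, if anything falls off the work surface, if the arm or the gripper's body presses on something with over 40 N, if the wrist force passes 120 N, or if a joint passes its speed limit or range.

ROBOT

A 6-joint arm with a two-finger parallel gripper is mounted at the origin on the work surface. World frame = base frame: x ahead of the robot, y to its left, z up, the work surface at z = 0. Lengths are in mm, angles in degrees, forces in N, time in s.
With the tool pointing down it reaches from about 300 to 850 mm from the base axis. Payload 4.2 kg.
Tool frame: the origin (TCP) lies at the centre of the arm's flange, where the gripper is bolted on; the fingertips stand 191 mm ahead of it and the grasp point (between the pads) lies 172 mm ahead of it; y points along the fingers, x is the direction in which the jaws open and shut, and the axes are right-handed (so a half turn about y gives the same grasp; the last joint's range is limited). The gripper opens to 91 mm and grips with 3 to 60 N. Pads are 32 mm wide; open, the fingers measure 118 mm over their backs; the gripper's body (76 mm by 178 mm) begins 60 mm behind the grasp point.
Start: joints at [-70.531, 18.312, 89.639, -0, 72.044, -1.146], TCP at [202.448, -538.18, 404.776] pointing down, gripper open.
Joint ranges: [-177.97, 177.97], [-48.28, 115.42], [12.27, 149.76], [-77.06, 257.06], [2.81, 150.46], [-146.56, 146.56]. Speed limits (degrees/s): [147.25, 147.25, 180, 180, 180, 180].

INTERFACE

Orientations are given as [roll, pitch, yaw] about the fixed x, y, z axes, in that order (R = Rz(yaw) Ry(pitch) Rx(roll)).
In Python, from workcell import env gives the robot as it stands.
- The arm moves only by the tool carry_out, never from a script. Its argument "increments" is a list of rows, each a list of 3 entries, a list of its own where there are three numbers: the turn, a rotation vector about the tool's x, y, z in rad, then the shift along the tool's x, y, z in mm, then the closure, from 0 (fully open) to 1 (shut). In form: [[[wx, wy, wz], [dx, dy, dz], claw], ...]. A call has 1 to 10 rows; each row is the pose to reach, as a shift and turn from the pose commanded when the call began, along the tool's axes at that moment; what a row does not reach only later rows make up. A row lasts 1/12 s, in which the tool goes at most 41.7 mm and 7.16 degrees, less where a joint would pass 70% of its speed; a pose out of reach is approached as far as the arm can. A call with a gripper value outside its range is refused whole. The fingers move at their own pace and stop on an object; "force" is the grip in N (left out, the last holds). Time passes only in rows, so rows that repeat a pose let the fingers close. It gives the time, the measured TCP pose, the force and the opening at its end, in the units of the state.
- env.state(): the state, without advancing time (a new reading comes with each control period).
- env.grab_frame(name): name is "scene" or "top" or "wrist"; returns a dict with "frame" (420x560x3 uint8, blue, green, red), "z_map" (420x560 float32, mm along the optical axis (not along the pixel's ray), 0 where there is no reading), "camera_matrix" (3x3 intrinsics, pixels), "k1" (the pictures are not rectified: a ray, as slopes to the right and down, at radius r is drawn at 1 + k1 r^2 times it, then the intrinsics apply), "rvec" (rotation vector, rad) and "tvec" (3), from world to camera coordinates, as OpenCV has them; the wrist camera has in their place "hand_eye" (4x4, takes a point from camera to tool coordinates, whose origin is the TCP and whose axes are the tool frame's). Camera axes: x right, y down, z forward; pixel columns grow to the right and rows downward; lengths in mm; the calibration is good to about 2 mm. A picture is of the moment at which its call begins: read the wrist's pose just before it.
- env.job_done(): hands the job in, once; it reports no verdict.
The state is a dict: "time_s": time; "qpos": joint angles; "qvel": joint speeds; "effort": joint torques, N m; "ee_pos": TCP position; "ee_rot": TCP orientation; "force": force on the tool from outside, world axes, zero at the start; "torque": the same for the moment, N m; "gripper_width": finger opening in mm.
Only numpy, scipy, OpenCV 4.12 (cv2) and the standard library are available. Lean on these libraries where they do the work, as an engineer would, in place of code of your own. Each camera call takes 0.05 s, during which the arm holds its last target. There are 200 camera calls.

## Working session

There is one attempt and no reset: what is moved stays moved. The work goes in short steps, Python scripts to look and compute and a tool call to move; the robot and the scene stay as the last step left them, time stands still between calls to the robot, and variables do not carry over. Pictures are saved under pics/ and viewed, about 12 in all and at most 16, crops included, and the job is handed in when it is done.

Besides the shell and the picture viewer there is one more tool, called after "Request:" by a JSON object that holds its "method" and its "body", one argument or row to a line. carry_out: Moves the arm, as the interface text tells. Its arguments: {"type":"object","properties":{"increments":{"type":"array","items":{"type":"array"}},"force":{"type":"number"}},"required":["increments"]}

```bash
mkdir -p pics; ls; cat > h.py <<'E'
import numpy as np, cv2, pickle
from scipy.spatial.transform import Rotation as R
from workcell import env
def grab(n):
    s=env.state(); f=env.grab_frame(n)
    if 'hand_eye' in f:
        T=np.eye(4); T[:3,:3]=R.from_euler('xyz',s['ee_rot'],degrees=True).as_matrix(); T[:3,3]=s['ee_pos']
        f['T']=T@np.array(f['hand_eye'])
    else:
        M=np.eye(4); M[:3,:3]=cv2.Rodrigues(np.array(f['rvec'],float))[0]; M[:3,3]=np.ravel(f['tvec']); f['T']=np.linalg.inv(M)
    return f
def slopes(f,uv):
    K=np.array(f['camera_matrix'],float); uv=np.atleast_2d(np.array(uv,float))
    d=np.stack([(uv[:,0]-K[0,2])/K[0,0],(uv[:,1]-K[1,2])/K[1,1]],1); x=d.copy()
    for _ in range(20): x=d/(1+f['k1']*(x**2).sum(1,keepdims=True))
    return x
def plane(f,uv,z):
    x=slopes(f,uv); d=np.c_[x,np.ones(len(x))]@f['T'][:3,:3].T; o=f['T'][:3,3]
    return o+d*((z-o[2])/d[:,2])[:,None]
def cloud(f):
    h,w=f['z_map'].shape; u,v=np.meshgrid(np.arange(w),np.arange(h)); x=slopes(f,np.c_[u.ravel(),v.ravel()])
    P=np.c_[x,np.ones(len(x))]*f['z_map'].ravel()[:,None]
    P=P@f['T'][:3,:3].T+f['T'][:3,3]; P[f['z_map'].ravel()==0]=np.nan
    return P.reshape(h,w,3)
def project(f,P):
    p=(np.atleast_2d(P)-f['T'][:3,3])@f['T'][:3,:3]; x=p[:,:2]/p[:,2:]; x=x*(1+f['k1']*(x**2).sum(1,keepdims=True))
    K=np.array(f['camera_matrix'],float); return np.c_[x[:,0]*K[0,0]+K[0,2],x[:,1]*K[1,1]+K[1,2]]
def save(n,f): pickle.dump(f,open(n,'wb'))
def load(n): return pickle.load(open(n,'rb'))
E
python3 - <<'E'
from h import *
print(env.state())
for n in('scene','top'):
    f=grab(n); save(n+'.pkl',f); cv2.imwrite(f'pics/{n}0.png',cv2.resize(f['frame'],(784,588)))
    print(n,f['camera_matrix'],f['k1'],f['T'].round(3))
E
```

```text
pics
{'time_s': 0.0, 'qpos': array([-7.05302912e+01,  1.83510472e+01,  8.97083726e+01,  3.39546680e-05,
        7.20417223e+01, -1.14429819e+00]), 'qvel': array([-0.01604784, -0.07436011,  0.00862817,  0.13709994,  0.04888505,
       -0.01133915]), 'effort': array([ 1.32293935e-04, -4.12456083e+01, -2.31970793e+01,  7.28810183e-02,
        4.58734052e-02, -1.25587253e-04]), 'ee_pos': array([ 202.39824297, -538.01392812,  403.91259922]), 'ee_rot': array([-89.99794787,   0.10112129, -69.38600166]), 'force': array([-0.1059593 ,  0.07702202,  0.22740132]), 'torque': array([ 0.01348679, -0.00602352, -0.01160619]), 'gripper_width': 90.7790184045481}
scene [[481.6043064    0.         281.69447602]
 [  0.         481.6043064  214.24330352]
 [  0.           0.           1.        ]] -0.06484441094600256 [[-6.860000e-01  5.530000e-01 -4.720000e-01  1.375154e+03]
 [ 7.270000e-01  5.290000e-01 -4.370000e-01  7.535450e+02]
 [ 8.000000e-03 -6.430000e-01 -7.660000e-01  1.431000e+03]
 [ 0.000000e+00  0.000000e+00  0.000000e+00  1.000000e+00]]
top [[473.83381393   0.         280.341491  ]
 [  0.         473.83381393 212.96219648]
 [  0.           0.           1.        ]] -0.0778005449139246 [[ 2.200000e-02 -9.800000e-01  1.970000e-01  2.115480e+02]
 [-1.000000e+00 -2.000000e-02  8.000000e-03 -2.912900e+01]
 [-4.000000e-03 -1.970000e-01 -9.800000e-01  1.630174e+03]
 [ 0.000000e+00  0.000000e+00  0.000000e+00  1.000000e+00]]
```

View pics/scene0.png

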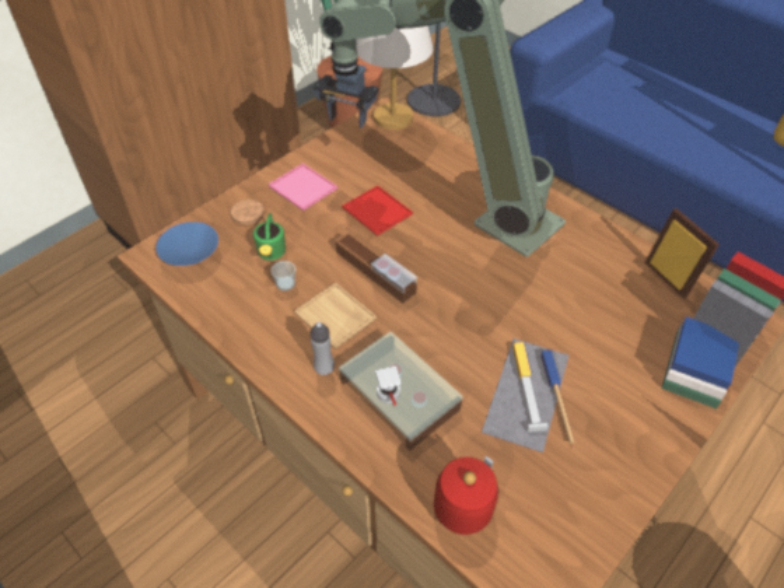

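View pics/top0.png

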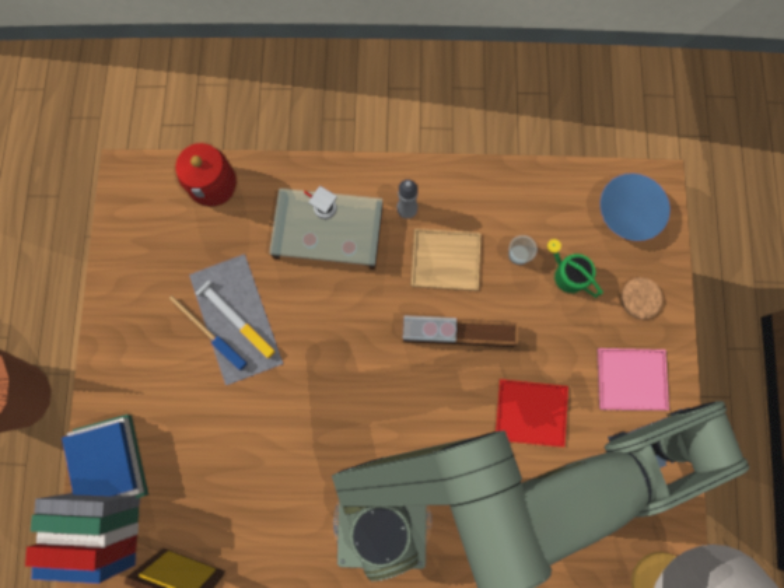

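```bash
python3 - <<'E'
from h import *
f=load('top.pkl'); im=f['frame']
c=im[115:285,125:390]; cv2.imwrite('pics/topcrop.png',cv2.resize(c,None,fx=3,fy=3,interpolation=cv2.INTER_CUBIC))
hsv=cv2.cvtColor(im,cv2.COLOR_BGR2HSV)
C=cloud(f)
for n,u,v in [('yellow',257,340),('blue',228,352),('mat',250,290),('tray',446,260),('plinth',490,335),('table',330,330),('wax',430,328),('drop',309,239),('sleeve',450,320),('shelf',340,220),('rod',190,312),('blade',220,305),('head',204,288)]:
    u=int(u/1.4);v=int(v/1.4); print(n,hsv[v,u],im[v,u],C[v,u].round(0))
E
```

```text
yellow [ 24 212 225] [ 38 187 225] [424. 314.  36.]
blue [108 174 139] [139  83  44] [393. 386.  26.]
mat [120  12 130] [130 124 124] [553. 346.   3.]
tray [ 17 113 209] [116 169 209] [ 640. -146.   14.]
plinth [ 11 143  89] [39 58 89] [ 445. -252.   48.]
table [ 14 145 158] [ 68 109 158] [457. 141.   2.]
wax [173  43 155] [135 129 155] [ 455. -106.   76.]
drop [  6  51 144] [115 121 144] [675. 196.  57.]
sleeve [ 20   5 156] [153 155 156] [ 477. -153.   66.]
shelf [ 32  30 145] [128 145 144] [719. 121.  70.]
rod [ 15 123 116] [ 60  88 116] [495. 495.   5.]
blade [ 98   5 199] [199 198 195] [511. 413.  23.]
head [105   6 179] [179 177 175] [553. 458.  26.]
```

View pics/topcrop.png

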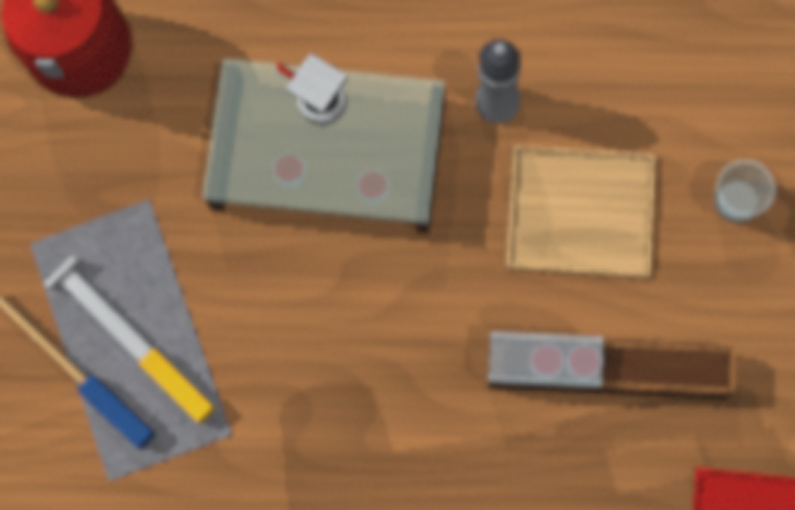

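```bash
cat >> h.py <<'E'
def go(p,psi,s=None):
    "grasp point p, yaw psi, tool down -> row numbers"
    s=s or env.state(); Rm=R.from_euler('xyz',s['ee_rot'],degrees=True)
    T=R.from_euler('xyz',[-90,0,psi],degrees=True); tcp=np.array(p,float)+[0,0,172]
    return (Rm.inv()*T).as_rotvec().round(4), Rm.inv().apply(tcp-s['ee_pos']).round(1), 'yaw',round(s['ee_rot'][2],2),'grasp',(s['ee_pos']+Rm.apply([0,172,0])).round(1)
def mask(f,lo,hi,box=None):
    m=cv2.inRange(cv2.cvtColor(f['frame'],cv2.COLOR_BGR2HSV),np.array(lo),np.array(hi))
    if box: k=np.zeros_like(m); k[box[1]:box[3],box[0]:box[2]]=255; m&=k
    return m
def big(m,n=1):
    c=sorted(cv2.findContours(m,cv2.RETR_EXTERNAL,cv2.CHAIN_APPROX_NONE)[0],key=cv2.contourArea)[::-1][:n]
    return c if n>1 else c[0]
def rect(f,m,z):
    c=big(m); P=plane(f,c[:,0],z)[:,:2].astype(np.float32); (cx,cy),(w,h),a=cv2.minAreaRect(P)
    if w<h: a-=90; w,h=h,w
    return np.round([cx,cy,w,h,a],1)
E
python3 - <<'E'
from h import *
t=load('top.pkl'); s=load('scene.pkl')
def two(p,q): # triangulate
    A=[];
    o=[];d=[]
    for f,uv in((t,p),(s,q)):
        x=slopes(f,uv)[0]; dd=f['T'][:3,:3]@np.r_[x,1]; d.append(dd/np.linalg.norm(dd)); o.append(f['T'][:3,3])
    M=np.c_[d[0],-d[1]]; k=np.linalg.lstsq(M,o[1]-o[0],rcond=None)[0]
    a=o[0]+k[0]*d[0]; b=o[1]+k[1]*d[1]; return ((a+b)/2).round(1),np.linalg.norm(a-b).round(1)
def cen(f,m):
    M=cv2.moments(big(m)); return [M['m10']/M['m00'],M['m01']/M['m00']]
Y=[(20,130,120),(30,255,255)]; B=[(100,130,60),(118,255,255)]
for n,r,bt,bs in(('yellow',Y,(150,200,220,270),(350,230,420,320)),('blue',B,(130,220,200,280),(370,230,420,320))):
    mt=mask(t,*r,bt); ms=mask(s,*r,bs); print(n,two(cen(t,mt),cen(s,ms)),rect(t,mt,28),rect(s,ms,28))
mt=mask(t,(10,70,165),(25,125,255),(285,155,355,215)); ms=mask(s,(10,60,165),(28,125,255),(205,200,275,250))
print('oak',two(cen(t,mt),cen(s,ms)),rect(t,mt,10),rect(s,ms,10))
mt=mask(t,(90,0,60),(150,40,175),(130,175,205,280)); print('mat',rect(t,mt,2))
W=[(160,20,100),(180,255,255)]
mt=mask(t,*W,(280,220,330,245)); 
for c in big(mt,3):
    M=cv2.moments(c); print('jam',M['m00'],plane(t,[M['m10']/max(M['m00'],1),M['m01']/max(M['m00'],1)],61).round(1)) if M['m00']>5 else 0
for lo,hi in [((0,40,100),(9,255,255))]:
  mt=mask(t,lo,hi,(200,160,265,185))
  for c in big(mt,3):
    M=cv2.moments(c); print('drop',M['m00'],plane(t,[M['m10']/max(M['m00'],1),M['m01']/max(M['m00'],1)],16).round(1)) if M['m00']>5 else 0
mt=mask(t,(0,90,20),(14,255,125),(285,225,375,252)); print('plinth dark',rect(t,mt,46))
print(grab('wrist')['hand_eye'])
E
```

```text
yellow (array([422.3, 316.1,  17. ]), np.float64(0.1)) [421.3 312.9  99.3  26.2  47.4] [428.4 318.2  96.6  26.8  47.1]Traceback (most recent call last):
  File "<stdin>", line 14, in <module>
  File "<stdin>", line 11, in cen
ZeroDivisionError: float division by zero
```

```bash
cat > m.py <<'E'
from h import *
t=load('top.pkl'); s=load('scene.pkl')
def two(p,q):
    o=[];d=[]
    for f,uv in((t,p),(s,q)):
        x=slopes(f,uv)[0]; d.append(f['T'][:3,:3]@np.r_[x,1]); o.append(f['T'][:3,3])
    k=np.linalg.lstsq(np.c_[d[0],-d[1]],o[1]-o[0],rcond=None)[0]
    a=o[0]+k[0]*d[0]; b=o[1]+k[1]*d[1]; return ((a+b)/2).round(1),np.linalg.norm(a-b).round(1)
def cen(f,m):
    M=cv2.moments(big(m)); return [M['m10']/M['m00'],M['m01']/M['m00']]
def blobs(f,m,z,n=4):
    for c in big(m,n):
        M=cv2.moments(c)
        if M['m00']>8: print('  area',M['m00'],plane(f,[M['m10']/M['m00'],M['m01']/M['m00']],z).round(1)[0])
B=[(100,110,40),(122,255,255)]
mt=mask(t,*B,(130,220,200,280)); ms=mask(s,*B,(375,240,410,290)); print('blue',two(cen(t,mt),cen(s,ms)),rect(t,mt,28),rect(s,ms,28))
mt=mask(t,(10,70,165),(25,125,255),(285,155,355,215)); ms=mask(s,(10,60,165),(28,125,255),(205,200,275,250))
print('oak',two(cen(t,mt),cen(s,ms)),rect(t,mt,10),rect(s,ms,10))
print('mat',rect(t,mask(t,(90,0,60),(150,40,175),(130,175,205,280)),2))
print('jam'); blobs(t,mask(t,(160,20,100),(180,255,255),(280,220,330,245)),61)
print('drop'); blobs(t,mask(t,(0,40,100),(9,255,255),(200,160,265,185)),16)
print('plinth',rect(t,mask(t,(0,90,20),(14,255,125),(285,225,375,252)),46))
print(grab('wrist')['hand_eye'])
E
python3 m.py
```

```text
blue (array([390.5, 384.6,  16.1]), np.float64(1.8)) [390.  381.7  99.6  24.4  49.5] [397.3 387.7  94.5  20.2  48.8]
oak (array([ 639.9, -146.6,    2.8]), np.float64(6.5)) [ 642.5 -146.3  169.2  148.9   87.3] [ 646.7 -137.3  193.2  165.    86.3]
mat [479.9 377.8 292.  142.3  22.4]
jam
  area 64.0 [ 454.9 -106.    61. ]
  area 63.0 [ 454.4 -148.1   61. ]
drop
  area 39.0 [684.8 199.9  16. ]
  area 38.5 [666.6  99.8  16. ]
plinth [ 441.7 -187.4  293.9   74.7   88.5]
[[ 9.99999641e-01  2.80002033e-04  8.00139057e-04  1.42042960e-01]
 [-7.02084965e-04 -2.55410971e-01  9.66832324e-01  1.93906771e+01]
 [ 4.75079310e-04 -9.66832539e-01 -2.55410682e-01  7.15815137e+01]
 [ 0.00000000e+00  0.00000000e+00  0.00000000e+00  1.00000000e+00]]
```

Request:
{"method": "carry_out", "body": {
  "increments": [
    [[0,-1.22,0],[-255,-14,307],0],
    [[0,-1.22,0],[-255,-14,307],0],
    [[0,-1.22,0],[-255,-14,307],0],
    [[0,-1.22,0],[-255,-14,307],0],
    [[0,-1.22,0],[-255,-14,307],0],
    [[0,-1.22,0],[-255,-14,307],0],
    [[0,-1.22,0],[-255,-14,307],0],
    [[0,-1.22,0],[-255,-14,307],0],
    [[0,-1.22,0],[-255,-14,307],0],
    [[0,-1.22,0],[-255,-14,307],0]
  ]
}}

```text
time_s: 0.98
ee_pos: [400.9, -188.4, 418.9]
ee_rot: [-89.9, -0.0, 1.0]
force: [-0.3, -1.0, -0.2]
gripper_width: 91.0
```

```bash
python3 -c "
from h import *
print(go((440,70,250),65)); print(env.state()['qpos'].round(1))"
```

```text
(array([-6.0000e-04, -1.1177e+00,  1.3000e-03]), array([ 43.4,  -2.8, 257.7]), 'yaw', np.float64(0.96), 'grasp', array([ 401. , -188.2,  246.9]))
[-2.670e+01  5.700e+00  1.041e+02  1.000e-01  7.010e+01 -2.770e+01]
```

Request:
{"method": "carry_out", "body": {
  "increments": [
    [[0,-1.22,0],[43,-3,258],0],
    [[0,-1.22,0],[43,-3,258],0],
    [[0,-1.22,0],[43,-3,258],0],
    [[0,-1.22,0],[43,-3,258],0],
    [[0,-1.22,0],[43,-3,258],0],
    [[0,-1.22,0],[43,-3,258],0],
    [[0,-1.22,0],[43,-3,258],0],
    [[0,-1.22,0],[43,-3,258],0],
    [[0,-1.22,0],[43,-3,258],0],
    [[0,-1.22,0],[43,-3,258],0]
  ]
}}

```text
time_s: 1.82
ee_pos: [440.6, 67.6, 421.4]
ee_rot: [-90.0, 0.0, 70.8]
force: [-0.5, -0.3, -0.5]
gripper_width: 91.4
```

Request:
{"method": "carry_out", "body": {
  "increments": [
    [[0,-1.19,0],[301,0,138],0],
    [[0,-1.19,0],[301,0,138],0],
    [[0,-1.19,0],[301,0,138],0],
    [[0,-1.19,0],[301,0,138],0],
    [[0,-1.19,0],[301,0,138],0],
    [[0,-1.19,0],[301,0,138],0],
    [[0,-1.19,0],[301,0,138],0],
    [[0,-1.19,0],[301,0,138],0],
    [[0,-1.19,0],[301,0,138],0],
    [[0,-1.19,0],[301,0,138],0]
  ]
}}

```text
time_s: 2.65
ee_pos: [410.9, 399.2, 420.6]
ee_rot: [-89.9, -0.0, 139.1]
force: [0.2, 0.2, 0.4]
gripper_width: 91.3
```

```bash
python3 -c "
from h import *
f=grab('wrist'); save('w1.pkl',f); cv2.imwrite('pics/w1.png',f['frame'])
print(go((404,397,24),139)); print(env.state()['qpos'].round(1))
print('yellow',rect(f,mask(f,(18,120,80),(32,255,255)),28),'blue',rect(f,mask(f,(100,110,40),(122,255,255)),28))
C=cloud(f)
for r in ((18,120,80),(32,255,255)),((100,110,40),(122,255,255)):
    m=mask(f,*r)>0; print(np.nanpercentile(C[m][:,2],[10,50,90]).round(1))
"
```

```text
(array([-0.0016,  0.0008, -0.    ]), array([  4.6, 224.8,   5.2]), 'yaw', np.float64(139.05), 'grasp', array([411. , 398. , 248.8]))
[ 42.9  17.6  88.4  -0.   74.1 -96.1]
yellow [407.5 668.  401.2  28.7 -40.8] blue [391.7 385.6  96.   23.7  48.8]
[ 27.9 335.  339. ]
[27.7 28.8 71. ]
```

View pics/w1.png

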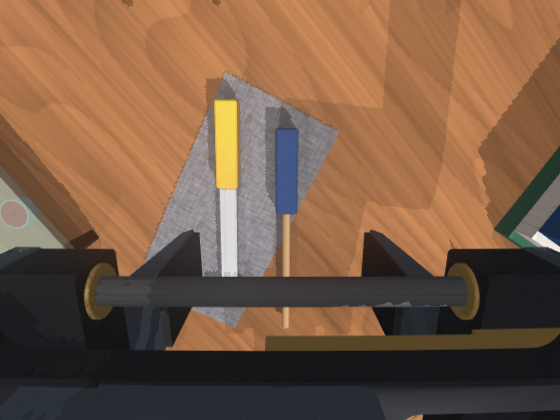

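```bash
python3 -c "
from h import *
f=load('w1.pkl')
m=mask(f,(18,120,80),(32,255,255),(190,80,260,200)); print('yellow',rect(f,m,28))
m=mask(f,(100,110,40),(122,255,255),(260,100,320,230)); print('blue',rect(f,m,28))
a=plane(f,[[286.5,326],[285.5,225],[287,171.5]],15); print(a.round(1)); d=a[0]-a[1]; print(np.degrees(np.arctan2(d[1],d[0])))
b=rect(f,m,28); th=np.radians(b[4]); g=b[:2]+20*np.array([np.cos(th),np.sin(th)]); print('grip',g); print(go((*g,24),b[4]+90))
"
```

```text
yellow [422.  317.4  99.1  27.9  47.4]
blue [391.7 385.6  96.   23.7  48.8]
[[528.3 545.5  15. ]
 [435.7 435.7  15. ]
 [391.  386.4  15. ]]
49.875129878878305
grip [404.8737892  400.64829818]
(array([-0.0016,  0.0043, -0.0001]), array([  6.4, 224.8,   1.9]), 'yaw', np.float64(139.05), 'grasp', array([411. , 398. , 248.8]))
```

Request:
{"method": "carry_out", "body": {
  "increments": [
    [[0,0,0],[6,180,2],0.35],
    [[0,0,0],[6,180,2],0.35],
    [[0,0,0],[6,180,2],0.35],
    [[0,0,0],[6,180,2],0.35],
    [[0,0,0],[6,180,2],0.35],
    [[0,0,0],[6,200,2],0.35],
    [[0,0,0],[6,215,2],0.35],
    [[0,0,0],[6,225,2],0.35],
    [[0,0,0],[6,225,2],0.35],
    [[0,0,0],[6,225,2],0.35]
  ]
}}

```text
time_s: 3.53
ee_pos: [405.9, 399.1, 196.7]
ee_rot: [-90.0, 0.0, 138.5]
force: [0.1, 0.6, 0.4]
gripper_width: 59.3
```

Request:
{"method": "carry_out", "body": {
  "increments": [
    [[0,0,0],[0,0,0],1],
    [[0,0,0],[0,0,0],1],
    [[0,0,0],[0,0,0],1],
    [[0,0,0],[0,0,0],1],
    [[0,0,0],[0,0,0],1],
    [[0,0,0],[0,0,0],1]
  ],
  "force": 55
}}

```text
time_s: 4.03
ee_pos: [405.7, 399.4, 197.2]
ee_rot: [-90.0, -0.0, 138.6]
force: [-0.5, 0.1, 1.4]
gripper_width: 25.7
```

```bash
python3 -c "
from h import *
print(go((404,397,24),139)); print(env.state())
f=grab('top'); save('t2.pkl',f)
C=cloud(load('top.pkl'))
# plinth/sleeve heights and edges from initial top view
f=load('top.pkl')
c=f['frame'][225:255,280:380]; cv2.imwrite('pics/sl.png',cv2.resize(c,None,fx=7,fy=7,interpolation=cv2.INTER_CUBIC))
for u in (295,305,315,322,340,355,367): print(u,C[228:248:3,u,2].round(0))
"
```

```text
(array([ 0.0008, -0.0072,  0.0001]), array([-0.3,  1.2,  2.9]), 'yaw', np.float64(138.59), 'grasp', array([405.8, 399.5,  25.2]))
{'time_s': 4.0333, 'qpos': array([ 4.33878178e+01,  2.95940349e+01,  1.05442660e+02,  1.32136819e-02,
        4.49183297e+01, -9.52070556e+01]), 'qvel': array([ 0.03605578,  0.17807322, -0.03261219, -0.08021962,  0.19236542,
       -0.09974669]), 'effort': array([-3.84407267e-01, -4.35536313e+01, -1.60713851e+01, -1.70784811e-01,
       -2.31032947e-02,  5.09199657e-03]), 'ee_pos': array([405.74736649, 399.38979739, 197.17559094]), 'ee_rot': array([-9.00456368e+01, -5.21724791e-03,  1.38585522e+02]), 'force': array([-0.49802216,  0.11865157,  1.42175072]), 'torque': array([0.18455331, 0.00799092, 0.07326824]), 'gripper_width': 25.701831858060835}
295 [68. 61. 68. 76. 72. 30.  1.]
305 [73. 66. 67. 65. 72. 35.  4.]
315 [75. 70. 76. 69. 70. 43. -0.]
322 [67. 76. 68. 71. 69. 56.  9.]
340 [-4. 50. 49. 48. 46. 51. 13.]
355 [ 1. 45. 41. 51. 43. 45. 24.]
367 [ 0. 53. 47. 47. 44. 45. 44.]
```

View pics/sl.png

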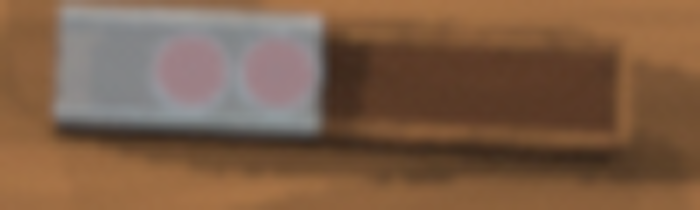

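Request:
{"method": "carry_out", "body": {
  "increments": [
    [[0,0,0],[0,-30,0],1],
    [[0,0,0],[0,-70,0],1],
    [[0,0,0],[0,-110,0],1],
    [[0,0,0],[0,-150,0],1],
    [[0,0,0],[0,-190,0],1],
    [[0,0,0],[0,-225,0],1],
    [[0,0,0],[0,-225,0],1]
  ]
}}

```text
time_s: 4.67
ee_pos: [406.4, 399.8, 429.7]
ee_rot: [-90.9, 0.1, 138.6]
force: [0.6, 0.4, -0.8]
gripper_width: 25.6
```

Request:
{"method": "carry_out", "body": {
  "increments": [
    [[0,1.2,0],[-222,0,178],1],
    [[0,1.2,0],[-222,0,178],1],
    [[0,1.2,0],[-222,0,178],1],
    [[0,1.2,0],[-222,0,178],1],
    [[0,1.2,0],[-222,0,178],1],
    [[0,1.2,0],[-222,0,178],1],
    [[0,1.2,0],[-222,0,178],1],
    [[0,1.2,0],[-222,0,178],1],
    [[0,1.2,0],[-222,0,178],1],
    [[0,1.2,0],[-222,0,178],1]
  ]
}}

```text
time_s: 5.5
ee_pos: [454.4, 117.9, 421.0]
ee_rot: [-89.9, 0.0, 69.4]
force: [-0.1, 0.3, -0.6]
gripper_width: 25.5
```

Request:
{"method": "carry_out", "body": {
  "increments": [
    [[0,1.2,0],[-282,0,-104],1],
    [[0,1.2,0],[-282,0,-104],1],
    [[0,1.2,0],[-282,0,-104],1],
    [[0,1.2,0],[-282,0,-104],1],
    [[0,1.2,0],[-282,0,-104],1],
    [[0,1.2,0],[-282,0,-104],1],
    [[0,1.2,0],[-282,0,-104],1],
    [[0,1.2,0],[-282,0,-104],1],
    [[0,1.2,0],[-282,0,-104],1],
    [[0,1.2,0],[-282,0,-104],1]
  ]
}}

```text
time_s: 6.33
ee_pos: [454.6, -182.9, 420.7]
ee_rot: [-90.0, 0.1, 0.6]
force: [0.1, 1.2, -0.8]
gripper_width: 25.8
```

```bash
python3 -c "
from h import *
f=grab('wrist'); save('w2.pkl',f); cv2.imwrite('pics/w2.png',f['frame'])
print(go((455,130,150),0)); s=env.state(); print(s['qpos'].round(1),s['gripper_width'])
"
```

```text
(array([-0.0006,  0.0111, -0.0016]), array([  3.9,  98.9, 312.3]), 'yaw', np.float64(0.63), 'grasp', array([ 454.4, -182.3,  248.7]))
[-23.2  10.   98.7  -0.   71.4 -23.8] 25.720150752111255
```

View pics/w2.png

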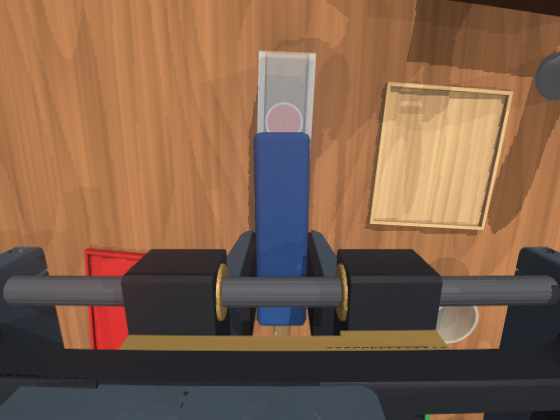

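```bash
python3 -c "
from h import *
f=load('w2.pkl'); hsv=cv2.cvtColor(f['frame'],cv2.COLOR_BGR2HSV)
m=((hsv[...,1]<95)).astype(np.uint8)
L=[];Rr=[]
for v in range(56,128,8):
    c=np.where(m[v,235:340])[0]+235; print(v,c.min(),c.max(),end=' | '); L.append([c.min()-.5,v]);Rr.append([c.max()+.5,v])
print()
for u in range(262,314,8):
    c=np.where(m[40:70,u])[0]+40; print(u,c.min(),end=' | ')
print()
C=cloud(f); print('sleeve z',np.nanmedian(C[60:95,262:310,2]),'handle z',np.nanmedian(C[150:220,265:300,2]),'tray rim/floor',np.nanmedian(C[110:210,400:480,2]))
for z in (69,):
  l=plane(f,L,z);r=plane(f,Rr,z); print(l[[0,-1]].round(1),r[[0,-1]].round(1)); print('mid',((l+r)/2)[[0,3,6,-1]].round(1),'w',np.linalg.norm(l-r,axis=1).round(1))
print('near corners',plane(f,[[259,53],[315,53]],69).round(1))
mb=mask(f,(100,110,40),(125,255,255),(240,120,330,330)); 
for z in (252,255): print('handle top',rect(f,mb,z))
rows=[(v,np.where(mb[v])[0].min(),np.where(mb[v])[0].max()) for v in (140,180,220)]; print(rows)
# top view
t=load('top.pkl'); 
"
```

```text
56 259 315 | 64 258 315 | 72 258 314 | 80 258 314 | 88 258 313 | 96 257 313 | 104 257 313 | 112 257 312 | 120 257 312 | 
262 51 | 270 51 | 278 51 | 286 52 | 294 52 | 302 52 | 310 53 | 
sleeve z 69.62819529895728 handle z 252.29937765401428 tray rim/floor 4.6574593692766655
[[ 430.8  -45.    69. ]
 [ 428.6 -103.7   69. ]] [[ 484.8  -44.4   69. ]
 [ 483.9 -103.1   69. ]]
mid [[ 457.8  -44.7   69. ]
 [ 457.2  -66.2   69. ]
 [ 456.5  -88.3   69. ]
 [ 456.2 -103.4   69. ]] w [54.  55.2 54.6 54.9 54.2 55.4 55.7 55.1 55.4]
near corners [[431.3 -42.3  69. ]
 [484.2 -41.7  69. ]]
handle top [ 453.9 -148.4   69.9   25.2  -89.3]
handle top [ 453.9 -147.6   68.5   24.7  -89.3]
[(140, np.int64(258), np.int64(308)), (180, np.int64(257), np.int64(307)), (220, np.int64(257), np.int64(307))]
```

```bash
python3 -c "
from h import *
f=load('w2.pkl'); print('rear',plane(f,[[281,132.5]],252.3).round(1), 'expect grasp y -182.3+70')
print(go((464,189.5,110),-1.5))
"
```

```text
rear [[ 453.3 -113.2  252.3]] expect grasp y -182.3+70
(array([-0.0006,  0.0373, -0.0016]), array([ 13.7, 139. , 371.7]), 'yaw', np.float64(0.63), 'grasp', array([ 454.4, -182.3,  248.7]))
```

Request:
{"method": "carry_out", "body": {
  "increments": [
    [[0,0.037,0],[14,139,372],1],
    [[0,0.037,0],[14,139,372],1],
    [[0,0.037,0],[14,139,372],1],
    [[0,0.037,0],[14,139,372],1],
    [[0,0.037,0],[14,139,372],1],
    [[0,0.037,0],[14,139,372],1],
    [[0,0.037,0],[14,139,372],1],
    [[0,0.037,0],[14,139,372],1],
    [[0,0.037,0],[14,139,372],1],
    [[0,0.037,0],[14,139,372],1]
  ]
}}

```text
time_s: 7.22
ee_pos: [461.0, 193.9, 280.8]
ee_rot: [-90.0, 0.1, -0.8]
force: [0.1, 0.1, -0.9]
gripper_width: 25.7
```

Request:
{"method": "carry_out", "body": {
  "increments": [
    [[0,0,0],[0,42,0],1],
    [[0,0,0],[0,42,0],1],
    [[0,0,0],[0,42,0],1],
    [[0,0,0],[0,42,0],1]
  ]
}}

```text
time_s: 7.55
ee_pos: [462.1, 190.4, 241.3]
ee_rot: [-90.0, -0.0, -1.0]
force: [0.5, 0.7, -0.3]
gripper_width: 25.6
```

```bash
python3 -c "
from h import *
print(go((464,189.5,62.5),-1.5)); s=env.state(); print(s['qpos'].round(1),s['gripper_width'],s['force'])
t=grab('top'); save('t3.pkl',t); c=grab('scene'); save('s3.pkl',c)
p=project(t,[[458,0,53]])[0]; q=project(c,[[458,0,53]])[0]; print(p,q)
def crop(f,p): u,v=int(p[0]),int(p[1]); return cv2.resize(f['frame'][v-37:v+38,u-50:u+50],None,fx=4,fy=4,interpolation=cv2.INTER_CUBIC)
cv2.imwrite('pics/tip.png',np.hstack([crop(t,p),crop(c,q)])); print([int(x) for x in (*p,*q)])
"
```

```text
(array([0.0001, 0.0087, 0.0004]), array([ 1.9,  6.8, -0.9]), 'yaw', np.float64(-1.0), 'grasp', array([462.2, 190.4,  69.3]))
[ 21.1  21.3 112.3  -0.   46.4  22.1] 25.636177464853194 [ 0.49171149  0.67111822 -0.26985399]
[275.26526726 233.42455356] [300.44397816 208.96201424]
[275, 233, 300, 208]
```

View pics/tip.png

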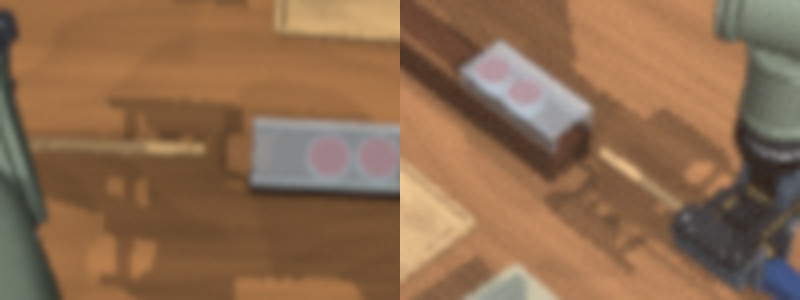

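```bash
cat > tri.py <<'E'
from h import *
def tri(fs,uvs):
    A=np.zeros((3,3));b=np.zeros(3)
    for f,uv in zip(fs,uvs):
        d=f['T'][:3,:3]@np.r_[slopes(f,uv)[0],1]; d/=np.linalg.norm(d); P=np.eye(3)-np.outer(d,d); A+=P;b+=P@f['T'][:3,3]
    return np.linalg.solve(A,b)
E
python3 -c "
from tri import *
t=load('t3.pkl');c=load('s3.pkl')
T=lambda x,y:[225+(x-1.5)/4,196+(y-1.5)/4]
S=lambda x,y:[250+(x-401.5)/4,171+(y-1.5)/4]
print('tip',tri([t,c],[T(205,150),S(600,151)]).round(1))
print('near lower corner(+x?)',tri([t,c],[T(252,185),S(592,110)]).round(1),tri([t,c],[T(254,120),S(553,152)]).round(1))
C=cloud(c); 
for x in range(604,640,4): u,v=[int(round(k)) for k in S(x,151+(x-600)*0.62)]; print(C[v,u].round(1),end=' ')
"
```

```text
tip [459.1  -2.5  55.1]
near lower corner(+x?) [429.  -41.6  59. ] [485.7 -41.3  45.6]
[460.4   4.7  58.5] [463.5  12.3  61.5] [459.   13.5  58.8] [465.4  23.7  66.6] [462.6  26.3  66.4] [456.6  26.6  55.7] [463.1  36.8  63.8] [458.5  37.9  60.8] [459.6  43.8  60.8]
```

Request:
{"method": "carry_out", "body": {
  "increments": [
    [[0,0.009,0],[2,7,-1],1],
    [[0,0.009,0],[2,7,-1],1],
    [[0,0.009,0],[2,7,-1],1],
    [[0,0.009,0],[2,7,-1],1],
    [[0,0.009,0],[2,7,-1],1],
    [[0,0.009,0],[2,7,-1],1]
  ]
}}

```text
time_s: 8.15
ee_pos: [463.9, 189.5, 233.9]
ee_rot: [-90.0, -0.0, -1.6]
force: [-0.7, 0.2, -2.1]
gripper_width: 25.4
```

```bash
python3 -c "
from tri import *
s=env.state(); print(go((464,189.5,62.5),-1.5,s))
def prof(f,ys,xr,z,w):
    # for each y: find rod crossing along x by brightness-minus-background
    out=[]
    return out
for n in('top','scene'):
    f=grab(n); save(n+'4.pkl',f); C=cloud(f); im=f['frame'].astype(int)
    # rod pixels: pale wood, bright
    hsv=cv2.cvtColor(f['frame'],cv2.COLOR_BGR2HSV)
    pts=project(f,[[459+0.026*y,y,54] for y in range(0,70,2)])
    z=[];off=[]
    for p,y in zip(pts,range(0,70,2)):
        u,v=int(round(p[0])),int(round(p[1]))
        w=C[v-3:v+4,u-3:u+4].reshape(-1,3); k=w[:,2]>35; 
        if k.sum(): z.append(np.nanmedian(w[k],0))
    z=np.array(z); print(n,'rod',len(z),np.nanmedian(z[:,[0,2]],0).round(1), np.nanpercentile(z[:,2],[25,75]).round(1))
    pp=project(f,[[457.5-.026*(k)+dx,-45-k,69] for k in range(0,110,4) for dx in range(-22,23,4)]).round().astype(int)
    w=C[pp[:,1],pp[:,0]]; print('sleeve top z',np.nanmedian(w[:,2]).round(1))
    pp=project(f,[[455-.026*(k)+dx,-200-k,45] for k in range(0,110,4) for dx in range(-12,13,4)]).round().astype(int)
    w=C[pp[:,1],pp[:,0]]; print('landing z',np.nanmedian(w[:,2]).round(1))
"
```

```text
(array([-0.0001, -0.0009,  0.0003]), array([ 0.1, -0.6,  0. ]), 'yaw', np.float64(-1.55), 'grasp', array([464. , 189.5,  61.9]))
top rod 35 [459.4  56.6] [54.2 57.1]
sleeve top z 70.0
landing z 45.4
scene rod 35 [464.2  54.6] [52.4 54.7]
sleeve top z 66.7
landing z 41.9
```

Request:
{"method": "carry_out", "body": {
  "increments": [
    [[0,0,0],[0,0,-20],1],
    [[0,0,0],[0,0,-35],1],
    [[0,0,0],[0,0,-45],1],
    [[0,0,0],[0,0,-55],1],
    [[0,0,0],[0,0,-65],1],
    [[0,0,0],[0,0,-72],1],
    [[0,0,0],[0,0,-72],1]
  ]
}}

```text
time_s: 8.83
ee_pos: [461.9, 116.5, 233.7]
ee_rot: [-90.0, 0.0, -1.6]
force: [0.7, -0.2, -0.5]
gripper_width: 26.1
```

```bash
python3 -c "
from h import *
s=env.state(); print(go((462,112,62.),-1.5,s),s['force'])"
```

```text
(array([ 0.0003, -0.0022, -0.0002]), array([ 0.2, -0.3, -4.5]), 'yaw', np.float64(-1.62), 'grasp', array([461.9, 116.4,  61.7])) [ 0.69063292 -0.24780005 -0.51091639]
```

Request:
{"method": "carry_out", "body": {
  "increments": [
    [[0,0,0],[0,0,-12],1],
    [[0,0,0],[0,0,-24],1],
    [[0,0,0],[0,0,-36],1],
    [[0,0,0],[0,0,-48],1],
    [[0,0,0],[0,0,-60],1],
    [[0,0,0],[0,0,-60],1]
  ]
}}

```text
time_s: 9.33
ee_pos: [460.3, 56.2, 233.8]
ee_rot: [-90.0, -0.0, -1.6]
force: [-0.0, 0.4, -1.7]
gripper_width: 25.4
```

Request:
{"method": "carry_out", "body": {
  "increments": [
    [[0,0,0],[0,0,-12],1],
    [[0,0,0],[0,0,-24],1],
    [[0,0,0],[0,0,-36],1],
    [[0,0,0],[0,0,-48],1],
    [[0,0,0],[0,0,-52],1],
    [[0,0,0],[0,0,-52],1],
    [[0,0,0],[0,0,-52],1],
    [[0,0,0],[0,0,-52],1]
  ]
}}

```text
time_s: 10.0
ee_pos: [458.9, 5.9, 233.7]
ee_rot: [-90.0, 0.0, -1.5]
force: [-0.0, -0.7, -1.0]
gripper_width: 25.9
```

```bash
python3 -c "
from h import *
s=env.state(); print(go((459,9,62.),-1.5,s),s['force'],s['gripper_width'])
t=grab('top'); save('t5.pkl',t); p=project(t,[[455,-150,50]])[0]; u,v=p.astype(int)
cv2.imwrite('pics/push.png',cv2.resize(t['frame'][v-35:v+35,u-90:u+70],None,fx=5,fy=5,interpolation=cv2.INTER_CUBIC)); print(u,v)
"
```

```text
(array([ 0.    , -0.0005, -0.    ]), array([-0. , -0.3,  3.1]), 'yaw', np.float64(-1.53), 'grasp', array([458.9,   5.9,  61.7])) [-0.03907737 -0.71072471 -1.0206143 ] 25.859229298594283
319 235
```

View pics/push.png

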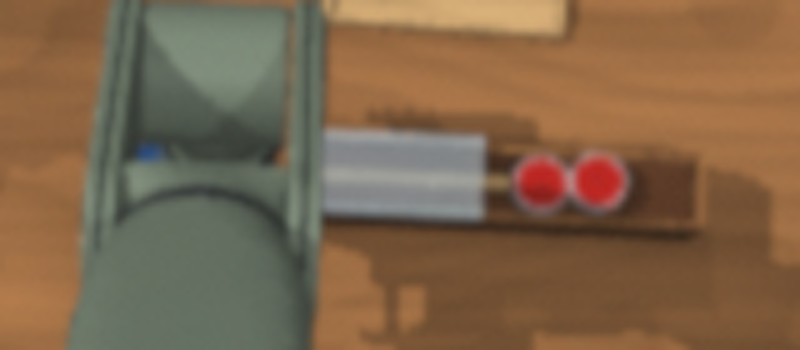

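Request:
{"method": "carry_out", "body": {
  "increments": [
    [[0,0,0],[0,0,25],1],
    [[0,0,0],[0,0,55],1],
    [[0,0,0],[0,0,90],1],
    [[0,0,0],[0,0,125],1],
    [[0,0,0],[0,0,160],1],
    [[0,0,0],[0,0,195],1],
    [[0,0,0],[0,-40,210],1],
    [[0,0,0],[0,-80,210],1],
    [[0,0,0],[0,-115,210],1],
    [[0,0,0],[0,-150,210],1]
  ]
}}

```text
time_s: 10.88
ee_pos: [464.0, 216.6, 385.4]
ee_rot: [-90.0, -0.0, -1.4]
force: [1.1, -0.2, -2.1]
gripper_width: 25.7
```

Request:
{"method": "carry_out", "body": {
  "increments": [
    [[0,-1.2,0],[-26,0,79],1],
    [[0,-1.2,0],[-26,0,79],1],
    [[0,-1.2,0],[-26,0,79],1],
    [[0,-1.2,0],[-26,0,79],1],
    [[0,-1.2,0],[-26,0,79],1],
    [[0,-1.2,0],[-26,0,79],1],
    [[0,-1.2,0],[-26,0,79],1],
    [[0,-1.2,0],[-26,0,79],1],
    [[0,-1.2,0],[-26,0,79],1],
    [[0,-1.2,0],[-26,0,79],1]
  ]
}}

```text
time_s: 11.72
ee_pos: [440.3, 295.6, 383.5]
ee_rot: [-90.0, 0.0, 67.6]
force: [-0.6, 0.0, -0.8]
gripper_width: 25.7
```

```bash
python3 -c "
from h import *
s=env.state(); print(go((405.8,399.5,120),138.6,s),s['force'],s['gripper_width'])
"
```

```text
(array([-6.0000e-04, -1.2397e+00, -3.0000e-04]), array([82.9, 91.5, 71.5]), 'yaw', np.float64(67.57), 'grasp', array([440.3, 295.6, 211.5])) [-0.59196902  0.00158656 -0.84034313] 25.701815752810237
```

Request:
{"method": "carry_out", "body": {
  "increments": [
    [[0,-1.24,0],[83,40,71],1],
    [[0,-1.24,0],[83,40,71],1],
    [[0,-1.24,0],[83,40,71],1],
    [[0,-1.24,0],[83,40,71],1],
    [[0,-1.24,0],[83,40,71],1],
    [[0,-1.24,0],[83,40,71],1],
    [[0,-1.24,0],[83,40,71],1],
    [[0,-1.24,0],[83,40,71],1],
    [[0,-1.24,0],[83,40,71],1],
    [[0,-1.24,0],[83,40,71],1]
  ]
}}

```text
time_s: 12.55
ee_pos: [406.9, 399.7, 343.4]
ee_rot: [-90.0, 0.0, 138.7]
force: [-0.7, -0.5, -1.0]
gripper_width: 26.1
```

```bash
python3 -c "
from h import *
s=env.state(); print(go((405.8,399.5,26),138.6,s),s['force'],s['gripper_width'])
f=grab('wrist'); print(rect(f,mask(f,(100,110,40),(122,255,255),(230,90,340,240)),s['ee_pos'][2]-172-9.4+13), rect(f,mask(f,(18,120,80),(32,255,255),(130,40,260,250)),28))
"
```

```text
(array([-0.0007,  0.001 , -0.    ]), array([  0.7, 145.4,   0.8]), 'yaw', np.float64(138.66), 'grasp', array([406.8, 399.6, 171.4])) [-0.7156112  -0.50375718 -1.04170676] 26.05778842206684
[380.7 369.8  39.6  24.3  48.1] [421.3 317.9  98.9  29.1  47.9]
```

Request:
{"method": "carry_out", "body": {
  "increments": [
    [[0,0,0],[0,40,0],1],
    [[0,0,0],[0,80,1],1],
    [[0,0,0],[1,110,1],1],
    [[0,0,0],[1,130,1],1],
    [[0,0,0],[1,140,1],1],
    [[0,0,0],[1,145,1],1],
    [[0,0,0],[1,145,1],1],
    [[0,0,0],[1,145,1],1],
    [[0,0,0],[1,145,1],1]
  ]
}}

```text
time_s: 13.35
ee_pos: [406.5, 399.6, 200.0]
ee_rot: [-90.2, 0.0, 138.2]
force: [1.2, -0.3, -0.2]
gripper_width: 25.4
```

Request:
{"method": "carry_out", "body": {
  "increments": [
    [[0,0,0],[0,0,0],0.8],
    [[0,0,0],[0,0,0],0.6],
    [[0,0,0],[0,0,0],0.35],
    [[0,0,0],[0,0,0],0.35],
    [[0,0,0],[0,0,0],0.35],
    [[0,0,0],[0,-30,0],0.35],
    [[0,0,0],[0,-70,0],0.35],
    [[0,0,0],[0,-110,0],0.35],
    [[0,0,0],[0,-140,0],0.35],
    [[0,0,0],[0,-140,0],0.35]
  ]
}}

```text
time_s: 14.18
ee_pos: [407.2, 400.2, 345.8]
ee_rot: [-90.8, 0.1, 138.3]
force: [0.4, 0.4, 0.4]
gripper_width: 59.2
```

```bash
python3 -c "
from h import *
s=env.state(); f=grab('wrist'); save('w6.pkl',f)
print(s['force'],s['gripper_width'])
b=rect(f,mask(f,(100,110,40),(122,255,255),(200,60,340,240)),28); print(b)
y=rect(f,mask(f,(18,120,80),(32,255,255),(100,10,260,260)),28); print(y)
th=np.radians(y[4]); g=y[:2]+30*np.array([np.cos(th),np.sin(th)]); print(g,go((*g,100),y[4]+90,s))
"
```

```text
[0.3592629  0.40518844 0.43439286] 59.22899856412897
[393.2 384.9  96.6  24.3  47.7]
[421.3 317.8  97.9  29.1  47.8]
[441.45161768 340.02413789] (array([ 0.0137,  0.0079, -0.0012]), array([-65.5,  73.6,  23.1]), 'yaw', np.float64(138.25), 'grasp', array([408.9, 401.8, 173.8]))
```

Request:
{"method": "carry_out", "body": {
  "increments": [
    [[0,0,0],[-66,0,23],0.35],
    [[0,0,0],[-66,60,23],0.35],
    [[0,0,0],[-66,60,23],0.35],
    [[0,0,0],[-66,110,23],0.35],
    [[0,0,0],[-66,110,23],0.35],
    [[0,0,0],[-66,135,23],0.35],
    [[0,0,0],[-66,135,23],0.35],
    [[0,0,0],[-66,135,23],0.35]
  ]
}}

```text
time_s: 14.9
ee_pos: [439.5, 338.0, 203.0]
ee_rot: [-89.8, -0.0, 138.3]
force: [0.3, 0.2, 0.4]
gripper_width: 59.0
```

```bash
python3 -c "
from h import *
s=env.state(); print(s['force'],s['gripper_width']); print(go((441.5,340,24),137.7,s))
"
```

```text
[0.28403397 0.1666246  0.41057778] 58.957795472973174
(array([-0.0035,  0.0101,  0.0007]), array([-0.2,  7. , -2.8]), 'yaw', np.float64(138.28), 'grasp', array([439. , 337.7,  31. ]))
```

Request:
{"method": "carry_out", "body": {
  "increments": [
    [[0,0.01,0],[0,7,-2.5],0.35],
    [[0,0.01,0],[0,7,-2.5],0.35],
    [[0,0.01,0],[0,7,-2.5],1],
    [[0,0.01,0],[0,7,-2.5],1],
    [[0,0.01,0],[0,7,-2.5],1],
    [[0,0.01,0],[0,7,-2.5],1],
    [[0,0.01,0],[0,7,-2.5],1],
    [[0,0.01,0],[0,7,-2.5],1]
  ],
  "force": 58
}}

```text
time_s: 15.57
ee_pos: [441.8, 339.9, 197.1]
ee_rot: [-90.0, 0.0, 137.7]
force: [0.1, -1.3, 1.9]
gripper_width: 25.8
```

```bash
python3 -c "
from h import *
s=env.state(); print(s['force'],s['gripper_width']); print(go((441.5,340,24),137.7,s))
t=grab('top'); save('t7.pkl',t)
# shelf: glass low-sat greenish
p=t['frame'][125:200,185:285]; cv2.imwrite('pics/shelf.png',cv2.resize(p,None,fx=8,fy=8,interpolation=cv2.INTER_CUBIC))
C=cloud(t); print('shelf z',np.nanmedian(C[150:180,205:260,2]))
f=load('top.pkl')
"
```

```text
[ 0.08255439 -1.30865989  1.87906627] 25.80066251400478
(array([ 0.0006, -0.0001, -0.0004]), array([0.3, 1.1, 0.1]), 'yaw', np.float64(137.69), 'grasp', array([441.9, 339.9,  25.1]))
shelf z 62.103964100238954
```

View pics/shelf.png

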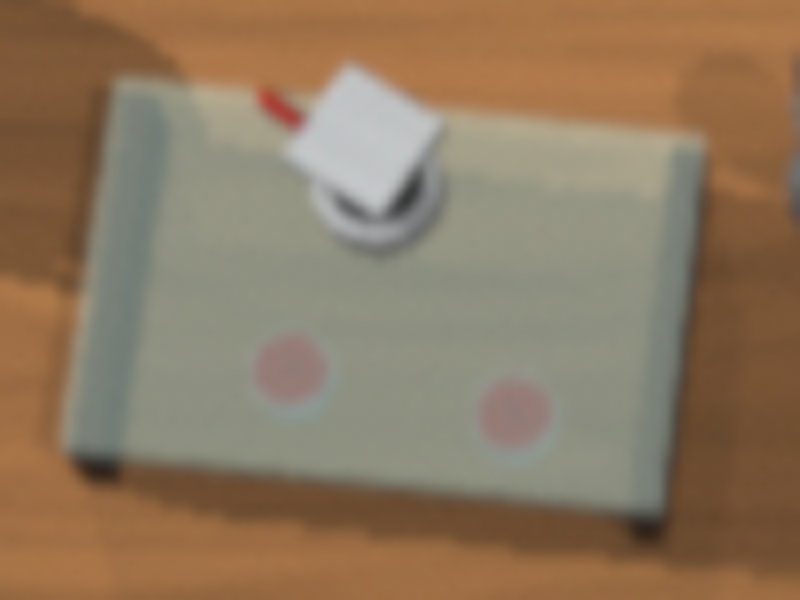

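```bash
python3 -c "
from h import *
t=load('t7.pkl'); Q=lambda a:[[185+(x-3.5)/8,125+(y-3.5)/8] for x,y in a]
c=plane(t,Q([(62,455),(662,513),(705,133),(113,75)]),62); print(c.round(1))
d=plane(t,Q([(291,370),(515,412)]),16); print('drops',d.round(1))
e=c[0]-c[1]; a=np.arctan2(-e[0],e[1]); print('shelf yaw',np.degrees(a), np.linalg.norm(e),np.degrees(np.arctan2(*(c[2]-c[1])[[1,0]])))
o=(c[0]+c[1])/2; X=np.array([np.cos(a),np.sin(a)]);Y=np.array([-X[1],X[0]])
print('o',o.round(1),X,Y,[((p-o)[:2]@X).round(1) for p in d],[((p-o)[:2]@Y).round(1) for p in d])
"
```

```text
[[630.9 289.1  62. ]
 [610.3  30.6  62. ]
 [781.6  16.6  62. ]
 [803.9 277.2  62. ]]
drops [[684.1 198.7  16. ]
 [666.7  98.6  16. ]]
shelf yaw -4.554096854756146 259.2555725075279 -4.688430420921695
o [620.6 159.9  62. ] [ 0.99684281 -0.07940032] [0.07940032 0.99684281] [np.float64(60.2), np.float64(50.8)] [np.float64(43.8), np.float64(-57.4)]
```

Request:
{"method": "carry_out", "body": {
  "increments": [
    [[0,0,0],[0,-30,0],1],
    [[0,0,0],[0,-70,0],1],
    [[0,0,0],[0,-110,0],1],
    [[0,0,0],[0,-150,0],1],
    [[0,0,0],[0,-150,0],1]
  ]
}}

```text
time_s: 16.03
ee_pos: [443.0, 341.0, 354.8]
ee_rot: [-90.9, 0.2, 137.7]
force: [1.7, -0.0, -1.4]
gripper_width: 25.4
```

Request:
{"method": "carry_out", "body": {
  "increments": [
    [[0,0.912,0],[-77,0,94],1],
    [[0,0.912,0],[-77,0,94],1],
    [[0,0.912,0],[-77,0,94],1],
    [[0,0.912,0],[-77,0,94],1],
    [[0,0.912,0],[-77,0,94],1],
    [[0,0.912,0],[-77,0,94],1],
    [[0,0.912,0],[-77,0,94],1],
    [[0,0.912,0],[-77,0,94],1],
    [[0,0.912,0],[-77,0,94],1],
    [[0,0.912,0],[-77,0,94],1]
  ]
}}

```text
time_s: 16.87
ee_pos: [435.1, 218.4, 346.2]
ee_rot: [-89.9, 0.0, 85.5]
force: [0.7, -0.5, -0.7]
gripper_width: 25.9
```

Request:
{"method": "carry_out", "body": {
  "increments": [
    [[0,0,0],[0,40,0],1],
    [[0,0,0],[0,80,0],1],
    [[0,0,0],[0,120,0],1],
    [[0,0,0],[0,130,0],1],
    [[0,0,0],[0,130,0],1],
    [[0,0,0],[0,130,0],1]
  ]
}}

```text
time_s: 17.37
ee_pos: [435.4, 218.7, 216.3]
ee_rot: [-89.9, 0.0, 85.5]
force: [0.9, 0.2, -0.7]
gripper_width: 25.6
```

```bash
python3 -c "
from tri import *
s=env.state(); print(s['force'],s['gripper_width']); print(go((435.7,218.6,42),85.4,s))
t=grab('top');c=grab('scene');save('t8.pkl',t);save('s8.pkl',c)
P=[[596,204,32]]; ims=[]
for f in(t,c):
    u,v=project(f,P)[0].astype(int); print(u,v); ims.append(cv2.resize(f['frame'][v-37:v+38,u-50:u+50],None,fx=4,fy=4,interpolation=cv2.INTER_CUBIC))
cv2.imwrite('pics/rake.png',np.hstack(ims))
"
```

```text
[ 0.94104727  0.19099688 -0.71372514] 25.591189422026478
(array([-0.001 ,  0.0012, -0.0006]), array([-0. ,  2.3, -0.3]), 'yaw', np.float64(85.47), 'grasp', array([435.2, 218.6,  44.3]))
217 193
317 265
```

View pics/rake.png

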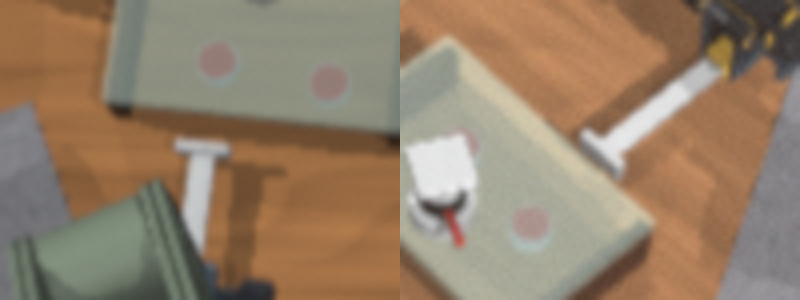

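Request:
{"method": "carry_out", "body": {
  "increments": [
    [[0,0,0],[0,3,0],1],
    [[0,0,0],[0,3,-20],1],
    [[0,0,0],[0,3,-45],1],
    [[0,0,0],[0,3,-70],1],
    [[0,0,0],[0,3,-95],1],
    [[0,0,0],[0,3,-118],1],
    [[0,0,0],[0,3,-118],1],
    [[0,0,0],[0,3,-118],1]
  ]
}}

```text
time_s: 18.13
ee_pos: [554.0, 209.0, 214.6]
ee_rot: [-90.1, -0.1, 85.4]
force: [-0.3, 0.1, -1.6]
gripper_width: 25.7
```

Request:
{"method": "carry_out", "body": {
  "increments": [
    [[0,0,0],[0,4,0],1],
    [[0,0,0],[0,7,0],1],
    [[0,0,0],[0,10,0],1],
    [[0,0,0],[0,10,0],1],
    [[0,0,0],[0,10,0],1]
  ]
}}

```text
time_s: 18.55
ee_pos: [552.4, 209.2, 203.5]
ee_rot: [-90.0, 0.0, 85.5]
force: [-0.1, -0.1, -1.7]
gripper_width: 25.4
```

```bash
python3 -c "
from tri import *
s=env.state(); print(s['force'],s['gripper_width']); print(go((435.7,218.6,42),85.4,s))
t=grab('top');save('t9.pkl',t)
p=t['frame'][125:200,185:285]; cv2.imwrite('pics/shelf2.png',cv2.resize(p,None,fx=6,fy=6,interpolation=cv2.INTER_CUBIC))
"
```

```text
[-0.12243947 -0.14002914 -1.73777047] 25.43393129720045
(array([-0.0008,  0.0009, -0.0005]), array([ 1.00e-01, -1.04e+01,  1.17e+02]), 'yaw', np.float64(85.45), 'grasp', array([552.2, 209.2,  31.5]))
```

View pics/shelf2.png

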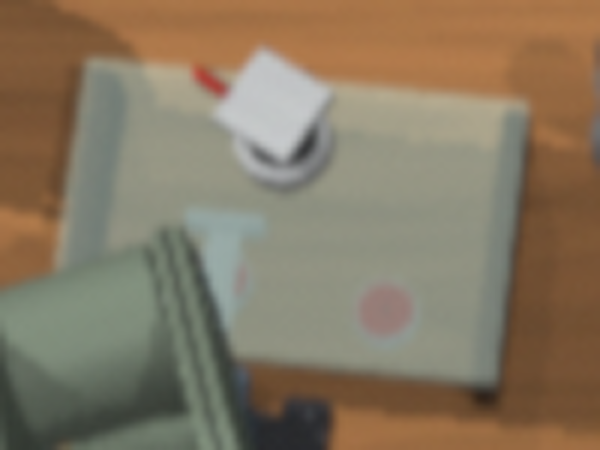

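Request:
{"method": "carry_out", "body": {
  "increments": [
    [[0,0,0],[0,0,10],1],
    [[0,0,0],[0,0,25],1],
    [[0,0,0],[0,0,40],1],
    [[0,0,0],[0,0,55],1],
    [[0,0,0],[0,0,70],1],
    [[0,0,0],[0,0,85],1],
    [[0,0,0],[0,0,100],1],
    [[0,0,0],[0,0,115],1],
    [[0,0,0],[0,0,130],1],
    [[0,0,0],[0,0,140],1]
  ]
}}

```text
time_s: 19.43
ee_pos: [411.3, 220.1, 203.8]
ee_rot: [-89.9, 0.0, 85.5]
force: [1.0, -0.5, -0.4]
gripper_width: 25.8
```

Request:
{"method": "carry_out", "body": {
  "increments": [
    [[0,0,0],[0,0,2],1],
    [[0,0,0],[0,0,2],1],
    [[0,0,0],[0,-20,2],1],
    [[0,0,0],[0,-45,2],1],
    [[0,0,0],[0,-70,2],1],
    [[0,0,0],[0,-100,2],1],
    [[0,0,0],[0,-100,2],1]
  ]
}}

```text
time_s: 20.02
ee_pos: [413.7, 221.3, 309.0]
ee_rot: [-90.6, -0.4, 85.4]
force: [0.6, 0.1, -0.9]
gripper_width: 25.7
```

```bash
cat >> h.py <<'E'
def reds(f,z,box,lo=35,lohue=10):
    m=mask(f,(0,lo,90),(lohue,255,255),box)|mask(f,(165,lo,90),(180,255,255),box); out=[]
    for c in cv2.findContours(m,cv2.RETR_EXTERNAL,cv2.CHAIN_APPROX_NONE)[0]:
        M=cv2.moments(c)
        if M['m00']>25: out.append((M['m00'],*plane(f,[M['m10']/M['m00'],M['m01']/M['m00']],z)[0].round(1)))
    return out
E
python3 -c "
from h import *
s=env.state(); print(s['force'],s['gripper_width']); print(go((435.7,218.6,42),85.4,s))
t=grab('top');save('t10.pkl',t);c=grab('scene');save('s10.pkl',c);w=grab('wrist')
print('top',reds(t,16,(180,130,270,240)))
u,v=project(c,[[600,150,10]])[0].astype(int); print('scene',reds(c,16,(u-80,v-60,u+90,v+60)))
cv2.imwrite('pics/a10.png',np.hstack([cv2.resize(t['frame'][130:230,170:290],None,fx=3.3,fy=3.3),cv2.resize(c['frame'][v-60:v+40,u-60:u+60],None,fx=3.3,fy=3.3)]))
"
```

```text
[ 0.64473013  0.10406744 -0.94837037] 25.65095881371052
(array([0.0106, 0.0001, 0.0062]), array([ -1.5,  95.2, -21.1]), 'yaw', np.float64(85.41), 'grasp', array([415.6, 222.2, 137. ]))
top [(80.0, np.float64(547.6), np.float64(205.2), np.float64(16.0)), (41.5, np.float64(666.0), np.float64(99.5), np.float64(16.0))]
scene [(81.5, np.float64(552.0), np.float64(211.5), np.float64(16.0))]
```

View pics/a10.png

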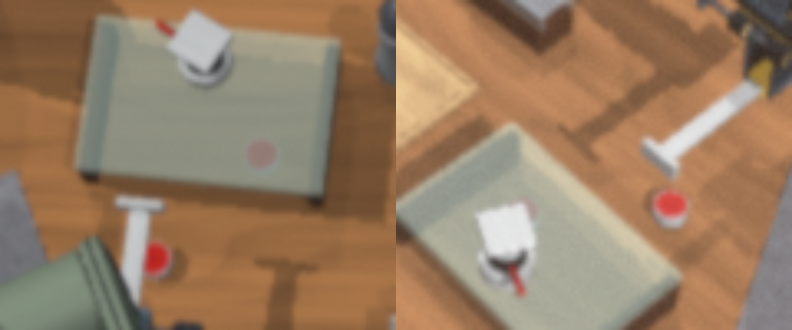

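Request:
{"method": "carry_out", "body": {
  "increments": [
    [[0,0,0],[-40,0,-8],1],
    [[0,0,0],[-80,0,-16],1],
    [[0,0,0],[-104,0,-20],1],
    [[0,0,0],[-104,0,-20],1],
    [[0,0,0],[-104,30,-20],1],
    [[0,0,0],[-104,60,-20],1],
    [[0,0,0],[-104,85,-20],1],
    [[0,0,0],[-104,95,-20],1],
    [[0,0,0],[-104,95,-20],1],
    [[0,0,0],[-104,95,-20],1]
  ]
}}

```text
time_s: 21.0
ee_pos: [422.8, 115.3, 207.5]
ee_rot: [-89.8, 0.1, 85.4]
force: [0.3, -0.6, -0.8]
gripper_width: 26.0
```

```bash
python3 -c "
from h import *
s=env.state(); print(s['force'],s['gripper_width']); print(go((427.7,118.1,41.3),85.4,s))
t=grab('top');print('top',reds(t,16,(180,130,270,240)))
"
```

```text
[ 0.32848907 -0.6201664  -0.77972261] 25.962330034597194
(array([-0.0031,  0.0005, -0.001 ]), array([ 3.1, -5.8, -4.7]), 'yaw', np.float64(85.43), 'grasp', array([422.2, 115.2,  35.5]))
top [(97.5, np.float64(548.2), np.float64(208.5), np.float64(16.0)), (42.5, np.float64(665.8), np.float64(99.6), np.float64(16.0))]
```

Request:
{"method": "carry_out", "body": {
  "increments": [
    [[0,0,0],[3,-6,0],1],
    [[0,0,0],[3,-6,0],1],
    [[0,0,0],[3,-6,-20],1],
    [[0,0,0],[3,-6,-45],1],
    [[0,0,0],[3,-6,-70],1],
    [[0,0,0],[3,-6,-95],1],
    [[0,0,0],[3,-6,-113],1],
    [[0,0,0],[3,-6,-113],1],
    [[0,0,0],[3,-6,-113],1]
  ]
}}

```text
time_s: 21.8
ee_pos: [536.3, 109.2, 215.4]
ee_rot: [-90.1, -0.0, 85.4]
force: [-0.2, 0.8, -1.0]
gripper_width: 25.4
```

```bash
python3 -c "
from h import *
s=env.state(); print(s['force'],s['gripper_width']); print(go((427.7+107.6,118.1-8.6,31.3),85.4,s))
t=grab('top');print('top',reds(t,16,(180,130,270,240)))
cv2.imwrite('pics/a11.png',cv2.resize(t['frame'][130:230,170:290],None,fx=5,fy=5))
"
```

```text
[-0.24495081  0.78533921 -0.98088634] 25.366775230486827
(array([0.0012, 0.    , 0.0003]), array([ 0.2, 12.1,  1.1]), 'yaw', np.float64(85.4), 'grasp', array([536.5, 109.2,  43.4]))
top []
```

Request:
{"method": "carry_out", "body": {
  "increments": [
    [[0,0,0],[0,4,0],1],
    [[0,0,0],[0,8,0],1],
    [[0,0,0],[0,12,0],1],
    [[0,0,0],[0,12,0],1],
    [[0,0,0],[0,12,0],1]
  ]
}}

```text
time_s: 22.27
ee_pos: [535.4, 109.2, 202.3]
ee_rot: [-89.9, 0.0, 85.4]
force: [0.2, 0.1, -2.1]
gripper_width: 25.4
```

Request:
{"method": "carry_out", "body": {
  "increments": [
    [[0,0,0],[0,0,10],1],
    [[0,0,0],[0,0,25],1],
    [[0,0,0],[0,0,40],1],
    [[0,0,0],[0,0,55],1],
    [[0,0,0],[0,0,70],1],
    [[0,0,0],[0,0,85],1],
    [[0,0,0],[0,0,100],1],
    [[0,0,0],[0,0,115],1],
    [[0,0,0],[0,0,125],1],
    [[0,0,0],[0,0,132],1]
  ]
}}

```text
time_s: 23.1
ee_pos: [402.7, 119.7, 202.9]
ee_rot: [-90.0, 0.0, 85.4]
force: [0.1, -0.0, -1.3]
gripper_width: 25.5
```

Request:
{"method": "carry_out", "body": {
  "increments": [
    [[0,0,0],[0,0,2],1],
    [[0,0,0],[0,-20,2],1],
    [[0,0,0],[0,-50,2],1],
    [[0,0,0],[0,-85,2],1],
    [[0,0,0],[0,-125,2],1],
    [[0,0,0],[0,-160,2],1],
    [[0,0,0],[0,-160,2],1]
  ]
}}

```text
time_s: 23.68
ee_pos: [404.5, 120.4, 369.5]
ee_rot: [-90.8, -0.3, 85.4]
force: [1.7, 1.1, -1.7]
gripper_width: 25.7
```

```bash
python3 -c "
from h import *
s=env.state(); print(s['force'],s['gripper_width']); print(go((441.9,339.9,120),137.7,s))
t=grab('top');print('top',reds(t,16,(180,130,270,240)))
c=grab('scene'); u,v=project(c,[[600,150,10]])[0].astype(int); print('scene',reds(c,16,(u-80,v-60,u+90,v+60)))
cv2.imwrite('pics/a11.png',np.hstack([cv2.resize(t['frame'][130:230,170:290],None,fx=3.3,fy=3.3),cv2.resize(c['frame'][v-60:v+40,u-60:u+60],None,fx=3.3,fy=3.3)]))
"
```

```text
[ 1.70068707  1.10423508 -1.72225783] 25.71134800144973
(array([ 0.016 , -0.9125, -0.002 ]), array([221.4,  78.9, -18.6]), 'yaw', np.float64(85.42), 'grasp', array([407.1, 121. , 197.5]))
top [(56.0, np.float64(540.8), np.float64(102.0), np.float64(16.0)), (73.5, np.float64(552.9), np.float64(209.6), np.float64(16.0))]
scene [(81.5, np.float64(552.7), np.float64(211.1), np.float64(16.0)), (71.0, np.float64(542.2), np.float64(111.2), np.float64(16.0))]
```

Request:
{"method": "carry_out", "body": {
  "increments": [
    [[0,-0.912,0],[221,20,-19],1],
    [[0,-0.912,0],[221,20,-19],1],
    [[0,-0.912,0],[221,20,-19],1],
    [[0,-0.912,0],[221,20,-19],1],
    [[0,-0.912,0],[221,20,-19],1],
    [[0,-0.912,0],[221,20,-19],1],
    [[0,-0.912,0],[221,20,-19],1],
    [[0,-0.912,0],[221,20,-19],1],
    [[0,-0.912,0],[221,20,-19],1],
    [[0,-0.912,0],[221,20,-19],1]
  ]
}}

```text
time_s: 24.62
ee_pos: [438.7, 338.5, 340.6]
ee_rot: [-89.8, -0.0, 137.6]
force: [-0.5, 0.1, 0.1]
gripper_width: 26.1
```

```bash
python3 -c "
from h import *
s=env.state(); print(s['force'],s['gripper_width']); print(go((441.9,339.9,26),137.7,s))"
```

```text
[-0.45180317  0.11650885  0.06847279] 26.058723835937382
(array([-0.0038, -0.0016,  0.0007]), array([ -1.5, 142.6,  -3.7]), 'yaw', np.float64(137.61), 'grasp', array([438.1, 338.1, 168.6]))
```

Request:
{"method": "carry_out", "body": {
  "increments": [
    [[0,0,0],[-1.5,40,-3],1],
    [[0,0,0],[-1.5,80,-3],1],
    [[0,0,0],[-1.5,110,-3],1],
    [[0,0,0],[-1.5,130,-3],1],
    [[0,0,0],[-1.5,138,-3],1],
    [[0,0,0],[-1.5,142,-3],1],
    [[0,0,0],[-1.5,142,-3],1],
    [[0,0,0],[-1.5,142,-3],1],
    [[0,0,0],[-1.5,142,-3],1]
  ]
}}

```text
time_s: 25.37
ee_pos: [442.5, 340.2, 202.2]
ee_rot: [-90.2, 0.0, 137.7]
force: [-0.2, -0.1, -0.3]
gripper_width: 25.7
```

```bash
python3 -c "
from h import *
s=env.state(); print(s['force'],s['gripper_width']); print(go((441.9,339.9,25.3),137.7,s))"
```

```text
[-0.16965689 -0.08465783 -0.29671146] 25.718576857501024
(array([ 0.003 , -0.0006, -0.0007]), array([0.3, 4.9, 0.6]), 'yaw', np.float64(137.67), 'grasp', array([443. , 340.5,  30.2]))
```

Request:
{"method": "carry_out", "body": {
  "increments": [
    [[0,0,0],[0,2,0],1],
    [[0,0,0],[0,4,0],1],
    [[0,0,0],[0,4,0],1],
    [[0,0,0],[0,4,0],1],
    [[0,0,0],[0,4,0],0.8],
    [[0,0,0],[0,4,0],0.5],
    [[0,0,0],[0,4,0],0.4],
    [[0,0,0],[0,4,0],0.4],
    [[0,0,0],[0,4,0],0.4]
  ]
}}

```text
time_s: 26.12
ee_pos: [442.0, 339.8, 196.7]
ee_rot: [-90.0, 0.0, 137.7]
force: [-0.3, 0.7, -0.3]
gripper_width: 49.6
```

Request:
{"method": "carry_out", "body": {
  "increments": [
    [[0,0,0],[0,-25,0],0.4],
    [[0,0,0],[0,-60,0],0.4],
    [[0,0,0],[0,-100,0],0.4],
    [[0,0,0],[0,-140,0],0.4],
    [[0,0,0],[0,-160,0],0.4],
    [[0,0,0],[0,-160,0],0.4]
  ]
}}

```text
time_s: 26.62
ee_pos: [442.9, 340.5, 362.4]
ee_rot: [-90.6, 0.1, 137.7]
force: [0.6, 1.0, -1.2]
gripper_width: 54.7
```

```bash
python3 -c "
from h import *
s=env.state(); f=grab('wrist')
print(s['force'],s['gripper_width'])
print('blue',rect(f,mask(f,(100,110,40),(122,255,255),(250,60,420,240)),28))
print('yellow',rect(f,mask(f,(18,120,80),(32,255,255),(230,60,340,240)),28))
t=grab('top');print('top',reds(t,16,(180,130,270,240)))
c=grab('scene'); u,v=project(c,[[600,150,10]])[0].astype(int); print('scene',reds(c,16,(u-80,v-60,u+90,v+60)))
print(go((548,212,180),60,s))"
```

```text
[ 0.61044907  0.97824887 -1.18654449] 54.71628868754424
blue [391.4 382.2  91.2  24.   48.1]
yellow [422.2 317.3  98.9  25.3  48.3]
top [(97.0, np.float64(539.4), np.float64(108.6), np.float64(16.0)), (99.0, np.float64(548.3), np.float64(208.6), np.float64(16.0))]
scene [(79.5, np.float64(552.1), np.float64(211.2), np.float64(16.0)), (71.0, np.float64(542.1), np.float64(110.9), np.float64(16.0))]
(array([0.0109, 1.3558, 0.0055]), array([-164.2,   10.5,   24.3]), 'yaw', np.float64(137.68), 'grasp', array([444.4, 341.6, 190.4]))
```

```bash
python3 -c "
from h import *
f=load('top.pkl'); w=load('w2.pkl')
print('mill base/top',plane(f,[[125+498/3,115+118/3]],0).round(0),plane(f,[[125+499/3,115+50/3]],180).round(0),'glass top',plane(f,[[125+745/3,115+180/3]],60).round(0))
m=mask(w,(10,50,120),(28,150,255),(365,75,520,235)); 
hs=cv2.cvtColor(w['frame'],cv2.COLOR_BGR2HSV); print(hs[150,440],hs[150,350],hs[88,440])
c=plane(w,[[388.5,84.5],[512,92.5],[492,229.5],[371,222.5]],10); print('tray corners',c.round(1),'ctr',c.mean(0).round(1))
d=c[0]+c[1]-c[2]-c[3]; print('y-dir ang',np.degrees(np.arctan2(d[1],d[0])), [np.linalg.norm(c[i]-c[(i+1)%4]).round(1) for i in range(4)])
# mill occupancy from depth
C=cloud(f); k=(C[...,2]>90)&(C[...,0]>640)&(C[...,0]<850)&(C[...,1]<20)&(C[...,1]>-180); print('mill pts',np.nanmedian(C[k],0).round(0),np.nanmin(C[k],0).round(0),np.nanmax(C[k],0).round(0))
"
```

```text
mill base/top [[755. -49.   0.]] [[773. -46. 180.]] glass top [[ 667. -333.   60.]]
[ 17 106 230] [ 13 140 175] [ 16 110 202]
tray corners [[ 574.7  -61.2   10. ]
 [ 720.4  -66.2   10. ]
 [ 725.1 -232.7   10. ]
 [ 567.5 -225.    10. ]] ctr [ 646.9 -146.3   10. ]
y-dir ang 89.56630554658746 [np.float64(145.8), np.float64(166.5), np.float64(157.7), np.float64(164.0)]
mill pts [764. -47. 152.] [749. -70.  91.] [798. -26. 182.]
```

Request:
{"method": "carry_out", "body": {
  "increments": [
    [[0,0.88,0],[-166,10,26],0],
    [[0,0.88,0],[-166,10,26],0],
    [[0,0.88,0],[-166,10,26],0],
    [[0,0.88,0],[-166,10,26],0],
    [[0,0.88,0],[-166,10,26],0],
    [[0,0.88,0],[-166,10,26],0],
    [[0,0.88,0],[-166,10,26],0],
    [[0,0.88,0],[-166,10,26],0],
    [[0,0.88,0],[-166,10,26],0],
    [[0,0.88,0],[-166,10,26],0]
  ]
}}

```text
time_s: 27.6
ee_pos: [547.0, 208.9, 345.5]
ee_rot: [-89.9, 0.1, 87.4]
force: [0.3, -0.2, 0.0]
gripper_width: 91.2
```

```bash
python3 -c "
from h import *
s=env.state(); f=grab('wrist'); save('w12.pkl',f)
r=reds(f,16,(0,0,560,270),80); print(r)
p=[q for q in r if 100<q[2]<300 and 500<q[1]<600]
for q in p: print(go((q[1],q[2],24),87.3,s))"
```

```text
[(887.0, np.float64(549.9), np.float64(210.6), np.float64(16.0)), (896.5, np.float64(540.7), np.float64(109.7), np.float64(16.0))]
(array([-0.0022,  0.0022, -0.0011]), array([  1.9, 149.5,  -3.1]), 'yaw', np.float64(87.43), 'grasp', array([546.6, 208.8, 173.5]))
(array([-0.0022,  0.0022, -0.0011]), array([-99.3, 149.6,   1.5]), 'yaw', np.float64(87.43), 'grasp', array([546.6, 208.8, 173.5]))
```

Request:
{"method": "carry_out", "body": {
  "increments": [
    [[0,0,0],[2,40,-3],0],
    [[0,0,0],[2,80,-3],0],
    [[0,0,0],[2,110,-3],0],
    [[0,0,0],[2,135,-3],0],
    [[0,0,0],[2,149,-3],0],
    [[0,0,0],[2,149,-3],0],
    [[0,0,0],[2,149,-3],0]
  ]
}}

```text
time_s: 28.23
ee_pos: [550.2, 210.9, 197.2]
ee_rot: [-89.9, 0.0, 87.3]
force: [-0.0, 0.7, -0.7]
gripper_width: 91.2
```

Request:
{"method": "carry_out", "body": {
  "increments": [
    [[0,0,0],[0,0,0],1],
    [[0,0,0],[0,0,0],1],
    [[0,0,0],[0,0,0],1],
    [[0,0,0],[0,0,0],1],
    [[0,0,0],[0,0,0],1],
    [[0,0,0],[0,0,0],1],
    [[0,0,0],[0,-20,0],1],
    [[0,0,0],[0,-50,0],1],
    [[0,0,0],[0,-90,0],1],
    [[0,0,0],[0,-90,0],1]
  ],
  "force": 30
}}

```text
time_s: 29.07
ee_pos: [552.3, 211.4, 295.0]
ee_rot: [-90.7, -0.3, 87.3]
force: [0.9, 0.5, -0.0]
gripper_width: 27.3
```

```bash
python3 -c "
from h import *
s=env.state(); print(s['force'],s['gripper_width']); print(go((640,-60,150),87.3,s)); print(go((672.2,-111.6,120),87.3,s))"
```

```text
[ 0.92940022  0.47409329 -0.02605072] 27.332349741505908
(array([ 0.0129, -0.0006,  0.0052]), array([-266.8,  -27.1, -100.9]), 'yaw', np.float64(87.27), 'grasp', array([554.6, 212.2, 123.1]))
(array([ 0.0129, -0.0006,  0.0052]), array([-317. ,    3.1, -135.1]), 'yaw', np.float64(87.27), 'grasp', array([554.6, 212.2, 123.1]))
```

```bash
python3 -c "
from h import *
s=env.state(); print(s['gripper_width']); f=grab('wrist'); cv2.imwrite('pics/w13.png',f['frame'])
print(reds(f,16,(0,0,560,300),80),env.state()['gripper_width'])
c=grab('scene'); u,v=project(c,[[600,150,10]])[0].astype(int); print('scene',reds(c,16,(u-80,v-60,u+90,v+60)))"
```

```text
27.332349741505908
[(1259.0, np.float64(549.8), np.float64(210.7), np.float64(16.0)), (1262.5, np.float64(540.7), np.float64(109.6), np.float64(16.0))] 23.686849117927824
scene [(79.5, np.float64(552.0), np.float64(211.5), np.float64(16.0)), (69.0, np.float64(542.0), np.float64(111.1), np.float64(16.0))]
```

View pics/w13.png

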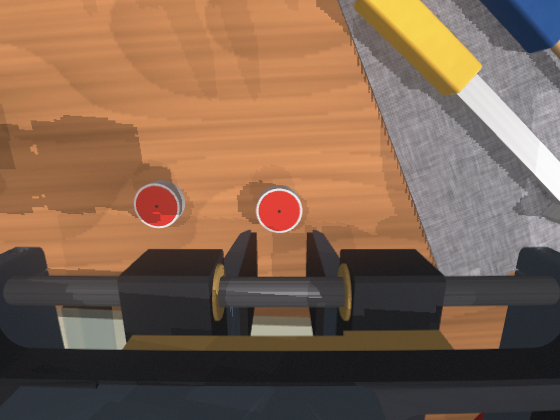

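Request:
{"method": "carry_out", "body": {
  "increments": [
    [[0,0,0],[0,0,0],0.3],
    [[0,0,0],[0,0,0],0.3],
    [[0,0,0],[0,0,0],0.3],
    [[0,0,0],[0,0,0],0.3],
    [[0,0,0],[0,0,0],0.3],
    [[0,0,0],[0,0,0],0.3],
    [[0,0,0],[0,0,0],0.3]
  ]
}}

```text
time_s: 29.75
ee_pos: [550.4, 210.7, 287.4]
ee_rot: [-90.0, 0.0, 87.3]
force: [0.0, -0.6, -0.7]
gripper_width: 62.4
```

```bash
python3 -c "
from h import *
s=env.state(); print(s['gripper_width']); print(go((549.9,210.7,24),87.3,s))"
```

```text
62.41303386400732
(array([-0.0005, -0.0007, -0.0003]), array([-0. , 91.4,  0.4]), 'yaw', np.float64(87.26), 'grasp', array([550.3, 210.7, 115.4]))
```

Request:
{"method": "carry_out", "body": {
  "increments": [
    [[0,0,0],[0,35,0],0.3],
    [[0,0,0],[0,65,0],0.3],
    [[0,0,0],[0,85,0],0.3],
    [[0,0,0],[0,91,0],0.3],
    [[0,0,0],[0,91,0],0.3],
    [[0,0,0],[0,91,0],1],
    [[0,0,0],[0,91,0],1],
    [[0,0,0],[0,91,0],1],
    [[0,0,0],[0,91,0],1],
    [[0,0,0],[0,91,0],1]
  ]
}}

```text
time_s: 30.58
ee_pos: [550.7, 210.9, 197.9]
ee_rot: [-90.1, -0.0, 87.3]
force: [-0.4, -0.2, 2.8]
gripper_width: 36.7
```

Request:
{"method": "carry_out", "body": {
  "increments": [
    [[0,0,0],[0,0,0],1],
    [[0,0,0],[0,0,0],1],
    [[0,0,0],[0,-20,0],1],
    [[0,0,0],[0,-50,0],1],
    [[0,0,0],[0,-90,0],1],
    [[0,0,0],[0,-120,0],1],
    [[0,0,0],[0,-120,0],1],
    [[0,0,0],[0,-120,0],1]
  ]
}}

```text
time_s: 31.25
ee_pos: [550.5, 210.8, 318.7]
ee_rot: [-90.2, -0.1, 87.3]
force: [-0.4, -1.0, -2.0]
gripper_width: 37.1
```

```bash
python3 -c "
from h import *
s=env.state(); print(s['force'],s['gripper_width']); print(go((640,-60,150),87.3,s)); print(go((672.2,-111.6,120),87.3,s))"
```

```text
[-0.44443576 -0.96246269 -1.99683456] 37.113524930354444
(array([ 0.0041, -0.0007,  0.0016]), array([-266.2,   -3.3, -102.3]), 'yaw', np.float64(87.26), 'grasp', array([551.2, 211. , 146.7]))
(array([ 0.0041, -0.0007,  0.0016]), array([-316.3,   26.8, -136.8]), 'yaw', np.float64(87.26), 'grasp', array([551.2, 211. , 146.7]))
```

Request:
{"method": "carry_out", "body": {
  "increments": [
    [[0,0,0],[-316,0,-137],1],
    [[0,0,0],[-316,0,-137],1],
    [[0,0,0],[-316,0,-137],1],
    [[0,0,0],[-316,0,-137],1],
    [[0,0,0],[-316,0,-137],1],
    [[0,0,0],[-316,0,-137],1],
    [[0,0,0],[-316,0,-137],1],
    [[0,0,0],[-316,0,-137],1],
    [[0,0,0],[-316,0,-137],1],
    [[0,0,0],[-316,0,-137],1]
  ]
}}

```text
time_s: 32.08
ee_pos: [672.3, -114.7, 314.1]
ee_rot: [-89.8, 0.0, 87.0]
force: [-0.2, 0.9, -0.5]
gripper_width: 36.7
```

```bash
python3 -c "
from h import *
s=env.state(); print(s['gripper_width']); print(go((672.2,-111.6,120),87.3,s))
f=grab('wrist'); save('w14.pkl',f); cv2.imwrite('pics/w14.png',f['frame'])"
```

```text
36.72448072707702
(array([-0.0033, -0.0049, -0.0003]), array([ 3.1, 22.1,  0.2]), 'yaw', np.float64(87.02), 'grasp', array([ 671.8, -114.8,  142.1]))
```

View pics/w14.png

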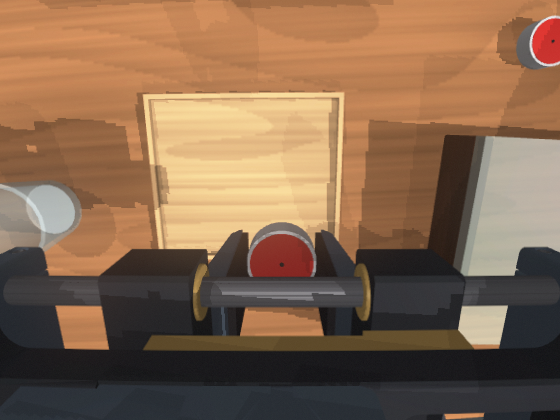

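```bash
python3 -c "
from h import *
f=load('w14.pkl'); c=plane(f,[[143.5,94],[344.5,93.5],[158,245],[337,200],[341,150]],10); print(c.round(1)); e=c[1]-c[0]; L=np.linalg.norm(e[:2]); X=np.array([e[1],-e[0]])/L; print(L,np.degrees(np.arctan2(X[1],X[0])),'centre',(c[0]+c[1])[:2]/2+74*X)
print(env.state()['force'])"
```

```text
[[ 565.3 -225.3   10. ]
 [ 574.   -57.4   10. ]
 [ 699.1 -232.4   10. ]
 [ 664.6  -64.6   10. ]
 [ 620.4  -60.7   10. ]]
168.1599438025772 -2.992437539156753 centre [ 643.55502357 -145.21034472]
[0.17270832 0.39187262 0.08658767]
```

Request:
{"method": "carry_out", "body": {
  "increments": [
    [[0,0,0],[3,40,-1],1],
    [[0,0,0],[3,75,-1],1],
    [[0,0,0],[3,95,-1],1],
    [[0,0,0],[3,104,-1],1],
    [[0,0,0],[3,108,-1],1],
    [[0,0,0],[3,108,-1],1],
    [[0,0,0],[3,108,-1],1]
  ]
}}

```text
time_s: 32.72
ee_pos: [673.7, -107.8, 210.2]
ee_rot: [-90.1, 0.0, 87.3]
force: [0.6, -0.7, -0.3]
gripper_width: 37.0
```

```bash
python3 -c "
from h import *
s=env.state(); print(s['gripper_width'],s['force']); print(go((673,-111,30.3),87,s))"
```

```text
37.03389852072331 [ 0.63910435 -0.73647471 -0.31468546]
(array([ 0.0023,  0.0054, -0.0003]), array([-3.2,  7.9,  0.6]), 'yaw', np.float64(87.31), 'grasp', array([ 674.1, -107.9,   38.2]))
```

Request:
{"method": "carry_out", "body": {
  "increments": [
    [[0,0,0],[-3,4,0],1],
    [[0,0,0],[-3,7,0],1],
    [[0,0,0],[-3,7,0],1],
    [[0,0,0],[-3,7,0],1],
    [[0,0,0],[-3,7,0],0.54],
    [[0,0,0],[-3,7,0],0.52],
    [[0,0,0],[-3,7,0],0.52],
    [[0,0,0],[-3,7,0],0.52]
  ]
}}

```text
time_s: 33.38
ee_pos: [673.1, -111.5, 201.9]
ee_rot: [-90.0, 0.0, 87.3]
force: [0.3, 0.2, -1.5]
gripper_width: 43.6
```

Request:
{"method": "carry_out", "body": {
  "increments": [
    [[0,0,0],[0,-15,0],0.52],
    [[0,0,0],[0,-35,0],0.52],
    [[0,0,0],[0,-75,0],0.3],
    [[0,0,0],[0,-115,0],0.3],
    [[0,0,0],[0,-140,0],0.3],
    [[0,0,0],[0,-140,0],0.3]
  ]
}}

```text
time_s: 33.88
ee_pos: [674.2, -111.7, 349.4]
ee_rot: [-90.8, 0.1, 87.3]
force: [2.0, -0.1, 0.2]
gripper_width: 63.4
```

```bash
python3 -c "
from h import *
s=env.state(); print(s['gripper_width'],s['force']); t=grab('top'); u,v=project(t,[[643,-146,10]])[0].astype(int); print(u,v)
print(reds(t,20,(u-30,v-28,u+30,v+28),90)); 
w=grab('wrist'); print(reds(w,20,(0,0,560,300),90),reds(t,16,(180,130,270,240)))
print(go((540.8,109.6,150),87.3,s))"
```

```text
63.396027199921654 [ 1.96335451 -0.14085731  0.15337657]
318 184
[]
[(922.5, np.float64(671.9), np.float64(-112.0), np.float64(20.0)), (1153.0, np.float64(541.0), np.float64(107.6), np.float64(20.0))] [(97.0, np.float64(539.4), np.float64(108.6), np.float64(16.0))]
(array([ 0.0133, -0.0006, -0.0019]), array([214.7,  25. , 144.2]), 'yaw', np.float64(87.26), 'grasp', array([ 676.5, -112.1,  177.4]))
```

Request:
{"method": "carry_out", "body": {
  "increments": [
    [[0,0,0],[215,25,144],0.3],
    [[0,0,0],[215,25,144],0.3],
    [[0,0,0],[215,25,144],0.3],
    [[0,0,0],[215,25,144],0.3],
    [[0,0,0],[215,25,144],0.3],
    [[0,0,0],[215,25,144],0.3],
    [[0,0,0],[215,25,144],0.3],
    [[0,0,0],[215,25,144],0.3],
    [[0,0,0],[215,25,144],0.3]
  ]
}}

```text
time_s: 34.73
ee_pos: [539.5, 110.2, 315.7]
ee_rot: [-89.9, 0.1, 87.4]
force: [-0.5, -0.8, -0.1]
gripper_width: 63.8
```

```bash
python3 -c "
from h import *
s=env.state(); w=grab('wrist'); r=reds(w,16,(0,0,560,300),90); print(r,s['gripper_width'])
for q in r:
  if 500<q[1]<600 and 60<q[2]<180: print(go((q[1],q[2],24),87.3,s))"
```

```text
[(1076.0, np.float64(540.7), np.float64(110.0), np.float64(16.0)), (453.0, np.float64(445.4), np.float64(-64.3), np.float64(16.0))] 63.780697510539454
(array([-0.0014,  0.0009, -0.0012]), array([  0. , 119.7,  -1.4]), 'yaw', np.float64(87.35), 'grasp', array([539.2, 110. , 143.7]))
```

Request:
{"method": "carry_out", "body": {
  "increments": [
    [[0,0,0],[0,40,-1],0.3],
    [[0,0,0],[0,80,-1],0.3],
    [[0,0,0],[0,105,-1],0.3],
    [[0,0,0],[0,119,-1],0.3],
    [[0,0,0],[0,119,-1],0.3],
    [[0,0,0],[0,119,-1],0.3],
    [[0,0,0],[0,119,-1],1],
    [[0,0,0],[0,119,-1],1],
    [[0,0,0],[0,119,-1],1],
    [[0,0,0],[0,119,-1],1]
  ]
}}

```text
time_s: 35.62
ee_pos: [540.8, 110.0, 198.8]
ee_rot: [-90.1, -0.0, 87.3]
force: [-0.0, 0.1, 0.1]
gripper_width: 40.0
```

Request:
{"method": "carry_out", "body": {
  "increments": [
    [[0,0,0],[0,0,0],1],
    [[0,0,0],[0,0,0],1],
    [[0,0,0],[0,0,0],1],
    [[0,0,0],[0,-20,0],1],
    [[0,0,0],[0,-50,0],1],
    [[0,0,0],[0,-90,0],1],
    [[0,0,0],[0,-120,0],1],
    [[0,0,0],[0,-120,0],1],
    [[0,0,0],[0,-120,0],1]
  ]
}}

```text
time_s: 36.37
ee_pos: [540.7, 110.2, 319.5]
ee_rot: [-90.2, -0.1, 87.3]
force: [0.4, 0.2, -0.1]
gripper_width: 36.8
```

```bash
python3 -c "
from h import *
s=env.state(); print(s['force'],s['gripper_width']); print(go((669.8,-183,145),87,s)); print(go((669.8,-183,37),87,s))"
```

```text
[ 0.4201373   0.15500705 -0.11311536] 36.83534778141368
(array([0.0041, 0.0047, 0.0009]), array([-286.8,    2.8, -142.9]), 'yaw', np.float64(87.27), 'grasp', array([541.4, 110.4, 147.5]))
(array([0.0041, 0.0047, 0.0009]), array([-286.9,  110.8, -142.5]), 'yaw', np.float64(87.27), 'grasp', array([541.4, 110.4, 147.5]))
```

Request:
{"method": "carry_out", "body": {
  "increments": [
    [[0,0,0],[-287,0,-143],1],
    [[0,0,0],[-287,0,-143],1],
    [[0,0,0],[-287,0,-143],1],
    [[0,0,0],[-287,0,-143],1],
    [[0,0,0],[-287,0,-143],1],
    [[0,0,0],[-287,0,-143],1],
    [[0,0,0],[-287,0,-143],1],
    [[0,0,0],[-287,0,-143],1],
    [[0,0,0],[-287,30,-143],1],
    [[0,0,0],[-287,30,-143],1]
  ]
}}

```text
time_s: 37.2
ee_pos: [668.1, -184.9, 280.3]
ee_rot: [-89.3, -0.2, 87.1]
force: [-1.1, 0.9, -2.5]
gripper_width: 36.4
```

Request:
{"method": "carry_out", "body": {
  "increments": [
    [[0,0,0],[0,40,0],1],
    [[0,0,0],[0,60,0],1],
    [[0,0,0],[0,72,0],1],
    [[0,0,0],[0,76,0],1],
    [[0,0,0],[0,76,0],1],
    [[0,0,0],[0,76,0],1]
  ]
}}

```text
time_s: 37.7
ee_pos: [670.1, -183.0, 212.9]
ee_rot: [-90.1, 0.0, 87.3]
force: [0.7, 0.7, -0.6]
gripper_width: 36.7
```

```bash
python3 -c "
from h import *
s=env.state(); print(s['force'],s['gripper_width']); print(go((669.8,-183,30.8),87,s))"
```

```text
[ 0.69006645  0.71485235 -0.56678443] 36.69924647655274
(array([ 0.0015,  0.0052, -0.0004]), array([ 0. , 10.1,  0.3]), 'yaw', np.float64(87.3), 'grasp', array([ 670.3, -183.1,   40.9]))
```

Request:
{"method": "carry_out", "body": {
  "increments": [
    [[0,0,0],[0,5,0],1],
    [[0,0,0],[0,9,0],1],
    [[0,0,0],[0,9,0],1],
    [[0,0,0],[0,9,0],1],
    [[0,0,0],[0,9,0],0.54],
    [[0,0,0],[0,9,0],0.52],
    [[0,0,0],[0,9,0],0.52],
    [[0,0,0],[0,9,0],0.52]
  ]
}}

```text
time_s: 38.37
ee_pos: [669.7, -183.5, 203.0]
ee_rot: [-90.0, 0.0, 87.3]
force: [-0.8, -0.4, -0.3]
gripper_width: 43.8
```

Request:
{"method": "carry_out", "body": {
  "increments": [
    [[0,0,0],[0,-15,0],0.52],
    [[0,0,0],[0,-35,0],0.52],
    [[0,0,0],[0,-75,0],0.3],
    [[0,0,0],[0,-115,0],0.3],
    [[0,0,0],[0,-150,0],0.3],
    [[0,0,0],[0,-150,0],0.3],
    [[0,0,0],[0,-150,0],0.3]
  ]
}}

```text
time_s: 38.95
ee_pos: [669.8, -183.5, 356.0]
ee_rot: [-90.3, 0.1, 87.3]
force: [-0.6, 0.1, -0.4]
gripper_width: 63.3
```

```bash
python3 -c "
from h import *
s=env.state(); print(s['gripper_width'],s['force']); 
w=grab('wrist'); print('wrist@20',reds(w,20,(0,0,560,300),90),'@61',reds(w,61,(0,0,560,300),90))
t=grab('top');u,v=project(t,[[452,-220,61]])[0].astype(int);print('jams',reds(t,61,(u-50,v-15,u+50,v+15),90))
print(go((453,-200,170),-2,s))"
```

```text
63.336180894698686 [-0.55419301  0.08389753 -0.44911903]
wrist@20 [(851.0, np.float64(671.8), np.float64(-112.0), np.float64(20.0)), (867.0, np.float64(669.2), np.float64(-183.9), np.float64(20.0))] @61 [(851.0, np.float64(662.3), np.float64(-120.8), np.float64(61.0)), (867.0, np.float64(660.0), np.float64(-183.4), np.float64(61.0))]
jams [(93.0, np.float64(454.9), np.float64(-245.9), np.float64(61.0))]
(array([0.006 , 1.5579, 0.0035]), array([-26.8,  12.7, 215.9]), 'yaw', np.float64(87.26), 'grasp', array([ 670.9, -183.8,  184. ]))
```

Request:
{"method": "carry_out", "body": {
  "increments": [
    [[0,1.2,0],[-42,0,216],0.3],
    [[0,1.2,0],[-42,0,216],0.3],
    [[0,1.2,0],[-42,0,216],0.3],
    [[0,1.2,0],[-42,0,216],0.3],
    [[0,1.2,0],[-42,0,216],0.3],
    [[0,1.2,0],[-42,0,216],0.3],
    [[0,1.2,0],[-42,0,216],0.3],
    [[0,1.2,0],[-42,0,216],0.3],
    [[0,1.2,0],[-42,0,216],0.3],
    [[0,1.2,0],[-42,0,216],0.3]
  ]
}}

```text
time_s: 39.88
ee_pos: [451.2, -214.9, 350.9]
ee_rot: [-89.8, 0.2, 18.2]
force: [1.1, 0.2, 0.2]
gripper_width: 63.5
```

Request:
{"method": "carry_out", "body": {
  "increments": [
    [[0,0.349,0],[0,0,0],0.3],
    [[0,0.349,0],[0,0,0],0.3],
    [[0,0.349,0],[0,0,0],0.3],
    [[0,0.349,0],[0,0,0],0.3],
    [[0,0.349,0],[0,0,0],0.3],
    [[0,0.349,0],[0,0,0],0.3]
  ]
}}

```text
time_s: 40.38
ee_pos: [451.7, -215.0, 351.8]
ee_rot: [-90.0, 0.1, -1.4]
force: [-0.7, -0.0, 0.7]
gripper_width: 63.7
```

```bash
python3 -c "
from h import *
s=env.state(); print(s['gripper_width'],s['force']); 
w=grab('wrist'); r=reds(w,61,(0,0,560,300),90); print(r); C=cloud(w)
m=(mask(w,(0,90,90),(10,255,255))|mask(w,(165,90,90),(180,255,255)))>0; k=m&(abs(C[...,0]-454)<40)&(abs(C[...,1]+226)<60); print('wax z',np.nanmedian(C[k][:,2]))
for q in r:
  if abs(q[1]-454)<20 and -280<q[2]<-180: print(go((q[1],q[2],71),-1.6,s))"
```

```text
63.66166946107378 [-0.74448683 -0.01354207  0.65947183]
[(194.5, np.float64(347.8), np.float64(-259.9), np.float64(61.0)), (212.0, np.float64(453.9), np.float64(-268.0), np.float64(61.0)), (345.5, np.float64(247.3), np.float64(-251.7), np.float64(61.0)), (1064.5, np.float64(454.4), np.float64(-243.3), np.float64(61.0)), (33.5, np.float64(434.4), np.float64(-234.2), np.float64(61.0)), (125.0, np.float64(470.2), np.float64(-211.1), np.float64(61.0)), (1184.0, np.float64(452.1), np.float64(-205.2), np.float64(61.0)), (31.0, np.float64(436.2), np.float64(-189.7), np.float64(61.0)), (38.5, np.float64(478.4), np.float64(-204.6), np.float64(61.0)), (889.5, np.float64(641.4), np.float64(-178.4), np.float64(61.0)), (1050.0, np.float64(643.7), np.float64(-115.8), np.float64(61.0))]
wax z 61.78273499365838
(array([-0.0008,  0.0041, -0.002 ]), array([  3.7, 108.7, -53.1]), 'yaw', np.float64(-1.36), 'grasp', array([ 451.4, -214.8,  179.8]))
(array([-0.0008,  0.0041, -0.002 ]), array([  3.6, 108.7, -28.4]), 'yaw', np.float64(-1.36), 'grasp', array([ 451.4, -214.8,  179.8]))
(array([-0.0008,  0.0041, -0.002 ]), array([-16.6, 108.8, -19.7]), 'yaw', np.float64(-1.36), 'grasp', array([ 451.4, -214.8,  179.8]))
(array([-0.0008,  0.0041, -0.002 ]), array([ 18.6, 108.7,   4.2]), 'yaw', np.float64(-1.36), 'grasp', array([ 451.4, -214.8,  179.8]))
(array([-0.0008,  0.0041, -0.002 ]), array([  0.4, 108.8,   9.7]), 'yaw', np.float64(-1.36), 'grasp', array([ 451.4, -214.8,  179.8]))
(array([-0.0008,  0.0041, -0.002 ]), array([-15.9, 108.8,  24.8]), 'yaw', np.float64(-1.36), 'grasp', array([ 451.4, -214.8,  179.8]))
```

Request:
{"method": "carry_out", "body": {
  "increments": [
    [[0,0,0],[3,40,-28],0.3],
    [[0,0,0],[3,75,-28],0.3],
    [[0,0,0],[3,98,-28],0.3],
    [[0,0,0],[3,106,-28],0.3],
    [[0,0,0],[3,106,-28],0.3],
    [[0,0,0],[3,106,-28],0.3],
    [[0,0,0],[3,106,-28],0.3]
  ]
}}

```text
time_s: 41.02
ee_pos: [454.9, -243.3, 248.4]
ee_rot: [-90.1, -0.2, -1.5]
force: [0.1, 0.4, 0.5]
gripper_width: 64.1
```

```bash
python3 -c "
from h import *
s=env.state(); print(s['gripper_width'],s['force']); print(go((453.8,-243.3,71),-1.6,s))"
```

```text
64.09393273410564 [0.10765377 0.44254192 0.45032439]
(array([0.0017, 0.0026, 0.0031]), array([-1.1,  5.4,  0. ]), 'yaw', np.float64(-1.45), 'grasp', array([ 455.4, -243.7,   76.4]))
```

Request:
{"method": "carry_out", "body": {
  "increments": [
    [[0,0,0],[-1,5,0],0.3],
    [[0,0,0],[-1,5,0],0.3],
    [[0,0,0],[-1,5,0],0.3],
    [[0,0,0],[-1,5,0],1],
    [[0,0,0],[-1,5,0],1],
    [[0,0,0],[-1,5,0],1],
    [[0,0,0],[-1,5,0],1],
    [[0,0,0],[-1,5,0],1],
    [[0,0,0],[-1,5,0],1],
    [[0,0,0],[-1,5,0],1]
  ]
}}

```text
time_s: 41.85
ee_pos: [453.2, -243.1, 241.8]
ee_rot: [-90.0, -0.0, -1.5]
force: [0.1, 0.4, 1.5]
gripper_width: 36.9
```

```bash
python3 -c "
from h import *
s=env.state(); print(s['gripper_width'],s['force']); print(go((453.8,-243.3,71),-1.6,s))"
```

```text
36.94655008450485 [0.11793359 0.37195242 1.5108308 ]
(array([0.0002, 0.0019, 0.0002]), array([ 0.6, -1.2, -0.1]), 'yaw', np.float64(-1.49), 'grasp', array([ 453.2, -243.2,   69.8]))
```

Request:
{"method": "carry_out", "body": {
  "increments": [
    [[0,0,0],[0,-20,0],1],
    [[0,0,0],[0,-50,0],1],
    [[0,0,0],[0,-90,0],1],
    [[0,0,0],[0,-100,0],1],
    [[0,0,0],[0,-100,0],1]
  ]
}}

```text
time_s: 42.27
ee_pos: [453.9, -243.5, 345.1]
ee_rot: [-90.2, -0.4, -1.5]
force: [0.3, 0.5, -1.1]
gripper_width: 37.0
```

Request:
{"method": "carry_out", "body": {
  "increments": [
    [[0,-1.2,0],[159,0,67],1],
    [[0,-1.2,0],[159,0,67],1],
    [[0,-1.2,0],[159,0,67],1],
    [[0,-1.2,0],[159,0,67],1],
    [[0,-1.2,0],[159,0,67],1],
    [[0,-1.2,0],[159,0,67],1],
    [[0,-1.2,0],[159,0,67],1],
    [[0,-1.2,0],[159,0,67],1],
    [[0,-1.2,0],[159,0,67],1],
    [[0,-1.2,0],[159,0,67],1]
  ]
}}

```text
time_s: 43.1
ee_pos: [613.5, -180.1, 339.0]
ee_rot: [-89.8, 0.0, 67.6]
force: [-0.6, 0.1, -0.2]
gripper_width: 36.9
```

Request:
{"method": "carry_out", "body": {
  "increments": [
    [[0,-0.345,0],[0,0,0],1],
    [[0,-0.345,0],[0,0,0],1],
    [[0,-0.345,0],[0,0,0],1],
    [[0,-0.345,0],[0,0,0],1],
    [[0,-0.345,0],[0,0,0],1],
    [[0,-0.345,0],[0,0,0],1]
  ]
}}

```text
time_s: 43.6
ee_pos: [613.7, -180.2, 340.5]
ee_rot: [-89.9, -0.0, 86.9]
force: [-0.9, -0.4, -0.3]
gripper_width: 37.2
```

```bash
python3 -c "
from h import *
s=env.state(); print(s['gripper_width'],s['force']); print(go((613.6,-180,40),87,s))"
```

```text
37.2300969370334 [-0.93310212 -0.4255456  -0.32351881]
(array([-0.002 , -0.0015,  0.0004]), array([  0.2, 128.5,  -0.2]), 'yaw', np.float64(86.91), 'grasp', array([ 613.3, -180.1,  168.5]))
```

Request:
{"method": "carry_out", "body": {
  "increments": [
    [[0,0,0],[0,40,0],1],
    [[0,0,0],[0,80,0],1],
    [[0,0,0],[0,110,0],1],
    [[0,0,0],[0,125,0],1],
    [[0,0,0],[0,129,0],1],
    [[0,0,0],[0,129,0],1],
    [[0,0,0],[0,129,0],1],
    [[0,0,0],[0,129,0],1]
  ]
}}

```text
time_s: 44.27
ee_pos: [614.5, -180.5, 214.5]
ee_rot: [-90.2, 0.1, 87.0]
force: [-0.2, 0.1, -1.1]
gripper_width: 36.9
```

```bash
python3 -c "
from h import *
s=env.state(); print(s['gripper_width'],s['force']); print(go((613.6,-180,29.6),87,s))"
```

```text
36.90464486659941 [-0.20840511  0.06883296 -1.08517102]
(array([ 0.0034,  0.0002, -0.001 ]), array([ 0.4, 12.9,  1. ]), 'yaw', np.float64(87.01), 'grasp', array([ 615.1, -180.7,   42.5]))
```

Request:
{"method": "carry_out", "body": {
  "increments": [
    [[0,0,0],[0,6,1],1],
    [[0,0,0],[0,11,1],1],
    [[0,0,0],[0,11,1],1],
    [[0,0,0],[0,11,1],1],
    [[0,0,0],[0,11,1],0.54],
    [[0,0,0],[0,11,1],0.52],
    [[0,0,0],[0,11,1],0.52],
    [[0,0,0],[0,11,1],0.52]
  ]
}}

```text
time_s: 44.93
ee_pos: [612.9, -180.2, 201.9]
ee_rot: [-90.0, 0.0, 87.0]
force: [0.2, 0.4, -1.1]
gripper_width: 44.3
```

Request:
{"method": "carry_out", "body": {
  "increments": [
    [[0,0,0],[0,-15,0],0.52],
    [[0,0,0],[0,-35,0],0.52],
    [[0,0,0],[0,-75,0],0.3],
    [[0,0,0],[0,-115,0],0.3],
    [[0,0,0],[0,-150,0],0.3],
    [[0,0,0],[0,-150,0],0.3],
    [[0,0,0],[0,-150,0],0.3]
  ]
}}

```text
time_s: 45.52
ee_pos: [613.1, -180.3, 354.7]
ee_rot: [-90.3, 0.1, 87.0]
force: [0.4, -0.5, -0.2]
gripper_width: 63.7
```

```bash
python3 -c "
from h import *
s=env.state(); print(s['gripper_width'],s['force']); 
w=grab('wrist'); print('wrist@20',reds(w,20,(0,0,560,300),90))
print(go((452.5,-195,170),87,s))"
```

```text
63.692139252882804 [ 0.42241991 -0.53070039 -0.21597117]
wrist@20 [(40.0, np.float64(672.3), np.float64(-126.4), np.float64(20.0)), (756.0, np.float64(669.4), np.float64(-183.8), np.float64(20.0)), (871.5, np.float64(612.2), np.float64(-180.6), np.float64(20.0)), (82.0, np.float64(474.4), np.float64(-205.9), np.float64(20.0)), (33.0, np.float64(475.0), np.float64(-177.5), np.float64(20.0)), (103.5, np.float64(444.0), np.float64(-312.0), np.float64(20.0)), (1094.5, np.float64(443.3), np.float64(-208.4), np.float64(20.0)), (3185.5, np.float64(447.0), np.float64(-269.4), np.float64(20.0))]
(array([ 0.0059,  0.0006, -0.0016]), array([-23. ,  11.8, 159.7]), 'yaw', np.float64(87.03), 'grasp', array([ 614.1, -180.6,  182.7]))
```

Placed third at (612,-181). Now the last jam.

Request:
{"method": "carry_out", "body": {
  "increments": [
    [[0,1.2,0],[-25,10,160],0.3],
    [[0,1.2,0],[-25,10,160],0.3],
    [[0,1.2,0],[-25,10,160],0.3],
    [[0,1.2,0],[-25,10,160],0.3],
    [[0,1.2,0],[-25,10,160],0.3],
    [[0,1.2,0],[-25,10,160],0.3],
    [[0,1.2,0],[-25,10,160],0.3],
    [[0,1.2,0],[-25,10,160],0.3],
    [[0,1.2,0],[-25,10,160],0.3],
    [[0,1.2,0],[-25,10,160],0.3]
  ]
}}

```text
time_s: 46.4
ee_pos: [451.2, -196.7, 339.8]
ee_rot: [-89.8, 0.2, 18.0]
force: [0.2, 0.5, -0.0]
gripper_width: 63.7
```

Request:
{"method": "carry_out", "body": {
  "increments": [
    [[0,0.345,0],[0,0,0],0.3],
    [[0,0.345,0],[0,0,0],0.3],
    [[0,0.345,0],[0,0,0],0.3],
    [[0,0.345,0],[0,0,0],0.3],
    [[0,0.345,0],[0,0,0],0.3],
    [[0,0.345,0],[0,0,0],0.3]
  ]
}}

```text
time_s: 46.9
ee_pos: [451.5, -196.8, 340.8]
ee_rot: [-90.0, 0.1, -1.4]
force: [0.8, -0.4, 0.1]
gripper_width: 64.0
```

```bash
python3 -c "
from h import *
s=env.state(); print(s['gripper_width'],s['force']); 
w=grab('wrist')
for q in reds(w,61,(0,0,560,300),90):
  if q[0]>400 and abs(q[1]-454)<20 and -280<q[2]<-180: print(q,go((q[1],q[2],71),-1.6,s))"
```

```text
64.01972893019668 [ 0.79901738 -0.41882103  0.08812863]
(917.5, np.float64(455.0), np.float64(-236.8), np.float64(61.0)) (array([-0.0008,  0.004 , -0.0019]), array([  4.6,  97.8, -40. ]), 'yaw', np.float64(-1.37), 'grasp', array([ 451.2, -196.6,  168.8]))
(1218.0, np.float64(451.4), np.float64(-203.9), np.float64(61.0)) (array([-0.0008,  0.004 , -0.0019]), array([ 0.2, 97.8, -7.2]), 'yaw', np.float64(-1.37), 'grasp', array([ 451.2, -196.6,  168.8]))
```

Request:
{"method": "carry_out", "body": {
  "increments": [
    [[0,0,0],[1,0,-8],0.3],
    [[0,0,0],[1,40,-8],0.3],
    [[0,0,0],[1,70,-8],0.3],
    [[0,0,0],[1,90,-8],0.3],
    [[0,0,0],[1,96,-8],0.3],
    [[0,0,0],[1,96,-8],0.3],
    [[0,0,0],[1,96,-8],0.3],
    [[0,0,0],[1,96,-8],0.3]
  ]
}}

```text
time_s: 47.62
ee_pos: [453.2, -205.4, 247.2]
ee_rot: [-90.1, -0.2, -1.5]
force: [-0.4, 0.6, 0.4]
gripper_width: 63.5
```

```bash
python3 -c "
from h import *
s=env.state(); print(s['gripper_width'],s['force']); print(go((452.5,-204.5,70.5),-1.6,s))"
```

```text
63.52977801553225 [-0.38976046  0.55842186  0.38011877]
(array([0.0014, 0.0021, 0.0029]), array([-0.8,  4.7,  0.9]), 'yaw', np.float64(-1.48), 'grasp', array([ 453.7, -205.7,   75.2]))
```

Request:
{"method": "carry_out", "body": {
  "increments": [
    [[0,0,0],[-0.5,4,1],0.3],
    [[0,0,0],[-0.5,4,1],0.3],
    [[0,0,0],[-0.5,4,1],0.3],
    [[0,0,0],[-0.5,4,1],1],
    [[0,0,0],[-0.5,4,1],1],
    [[0,0,0],[-0.5,4,1],1],
    [[0,0,0],[-0.5,4,1],1],
    [[0,0,0],[-0.5,4,1],1],
    [[0,0,0],[-0.5,4,1],1],
    [[0,0,0],[-0.5,4,1],1]
  ]
}}

```text
time_s: 48.45
ee_pos: [452.1, -203.9, 241.8]
ee_rot: [-90.0, -0.0, -1.5]
force: [-0.9, 0.4, 0.3]
gripper_width: 36.8
```

Request:
{"method": "carry_out", "body": {
  "increments": [
    [[0,0,0],[0,-20,0],1],
    [[0,0,0],[0,-50,0],1],
    [[0,0,0],[0,-90,0],1],
    [[0,0,0],[0,-100,0],1],
    [[0,0,0],[0,-100,0],1],
    [[0,0,0],[0,-100,0],1]
  ]
}}

```text
time_s: 48.95
ee_pos: [451.8, -203.8, 341.5]
ee_rot: [-90.0, -0.0, -1.5]
force: [0.0, -0.2, -1.0]
gripper_width: 37.0
```

```bash
python3 -c "
from h import *
s=env.state(); print(s['gripper_width'],s['force']); print(go((617.4,-108,170),-1.6,s))"
```

```text
36.959713096458046 [ 0.02879717 -0.15457183 -1.0482416 ]
(array([0.0002, 0.002 , 0.0002]), array([163.1,  -0.4, 100. ]), 'yaw', np.float64(-1.49), 'grasp', array([ 451.8, -203.8,  169.5]))
```

Request:
{"method": "carry_out", "body": {
  "increments": [
    [[0,-1.2,0],[163,0,100],1],
    [[0,-1.2,0],[163,0,100],1],
    [[0,-1.2,0],[163,0,100],1],
    [[0,-1.2,0],[163,0,100],1],
    [[0,-1.2,0],[163,0,100],1],
    [[0,-1.2,0],[163,0,100],1],
    [[0,-1.2,0],[163,0,100],1],
    [[0,-1.2,0],[163,0,100],1],
    [[0,-1.2,0],[163,0,100],1],
    [[0,-1.2,0],[163,0,100],1]
  ]
}}

```text
time_s: 49.78
ee_pos: [617.2, -108.0, 338.4]
ee_rot: [-89.7, 0.1, 67.6]
force: [-0.0, 0.1, -0.5]
gripper_width: 37.2
```

Request:
{"method": "carry_out", "body": {
  "increments": [
    [[0,-0.345,0],[0,0,0],1],
    [[0,-0.345,0],[0,0,0],1],
    [[0,-0.345,0],[0,0,0],1],
    [[0,-0.345,0],[0,0,0],1],
    [[0,-0.345,0],[0,0,0],1],
    [[0,-0.345,0],[0,0,0],1]
  ]
}}

```text
time_s: 50.28
ee_pos: [617.4, -108.1, 340.2]
ee_rot: [-89.8, -0.0, 86.9]
force: [0.3, -0.3, -0.2]
gripper_width: 36.6
```

```bash
python3 -c "
from h import *
s=env.state(); print(s['gripper_width'],s['force']); print(go((617.4,-108,40),87,s))"
```

```text
36.60427282544423 [ 0.25334022 -0.33588104 -0.15589442]
(array([-0.0027, -0.0015,  0.0003]), array([ 1.000e-01,  1.282e+02, -3.000e-01]), 'yaw', np.float64(86.92), 'grasp', array([ 617. , -108.1,  168.2]))
```

Request:
{"method": "carry_out", "body": {
  "increments": [
    [[0,0,0],[0,40,0],1],
    [[0,0,0],[0,80,0],1],
    [[0,0,0],[0,110,0],1],
    [[0,0,0],[0,125,0],1],
    [[0,0,0],[0,129,0],1],
    [[0,0,0],[0,129,0],1],
    [[0,0,0],[0,129,0],1],
    [[0,0,0],[0,129,0],1]
  ]
}}

```text
time_s: 50.95
ee_pos: [618.3, -108.3, 214.4]
ee_rot: [-90.2, 0.0, 87.0]
force: [0.2, 0.1, 0.2]
gripper_width: 36.8
```

Request:
{"method": "carry_out", "body": {
  "increments": [
    [[0,0,0],[0,6,0],1],
    [[0,0,0],[0,11,0],1],
    [[0,0,0],[0,11,0],1],
    [[0,0,0],[0,11,0],1],
    [[0,0,0],[0,11,0],0.54],
    [[0,0,0],[0,11,0],0.52],
    [[0,0,0],[0,11,0],0.52],
    [[0,0,0],[0,11,0],0.52]
  ]
}}

```text
time_s: 51.62
ee_pos: [617.7, -108.2, 201.9]
ee_rot: [-90.0, 0.0, 87.0]
force: [-0.7, -0.6, -0.2]
gripper_width: 43.7
```

Request:
{"method": "carry_out", "body": {
  "increments": [
    [[0,0,0],[0,-15,0],0.52],
    [[0,0,0],[0,-35,0],0.52],
    [[0,0,0],[0,-75,0],0.3],
    [[0,0,0],[0,-115,0],0.3],
    [[0,0,0],[0,-155,0],0.3],
    [[0,0,0],[0,-190,0],0.3],
    [[0,0,0],[0,-190,-30],0.3],
    [[0,0,0],[0,-190,100],0.3],
    [[0,0,0],[0,-190,180],0.3],
    [[0,0,0],[0,-190,200],0.3]
  ]
}}

```text
time_s: 52.45
ee_pos: [522.8, -103.3, 389.8]
ee_rot: [-89.8, -0.0, 87.1]
force: [0.0, 0.0, 0.6]
gripper_width: 63.9
```

Request:
{"method": "carry_out", "body": {
  "increments": [
    [[0,0,0],[-150,0,100],0.3],
    [[0,0,0],[-150,0,100],0.3],
    [[0,0,0],[-150,0,100],0.3],
    [[0,0,0],[-150,0,100],0.3],
    [[0,0,0],[-150,0,100],0.3],
    [[0,0,0],[-150,0,100],0.3],
    [[0,0,0],[-150,0,100],0.3]
  ]
}}

```text
time_s: 53.03
ee_pos: [414.7, -248.3, 392.0]
ee_rot: [-90.0, -0.0, 86.9]
force: [-0.6, 0.3, 0.1]
gripper_width: 63.8
```

```bash
python3 -c "
from h import *
s=env.state(); print(s['gripper_width'],s['force'])
t=grab('top'); save('tf.pkl',t); c=grab('scene'); u,v=project(t,[[643,-146,10]])[0].astype(int)
r=reds(t,20,(u-32,v-30,u+32,v+30),90); a=np.radians(-3); M=np.array([[np.cos(a),np.sin(a)],[-np.sin(a),np.cos(a)]])
for q in r: print(q, (M@(np.array(q[1:3])-[643.3,-145.6])).round(1))
C=cloud(t)
for q in r:
  p=project(t,[q[1:]])[0].astype(int); print('z',np.nanmedian(C[p[1]-3:p[1]+4,p[0]-3:p[0]+4,2]).round(1),end=' ')
u2,v2=project(t,[[560,100,0]])[0].astype(int)
cv2.imwrite('pics/final.png',cv2.resize(t['frame'][100:290,120:430],None,fx=2.5,fy=2.5,interpolation=cv2.INTER_CUBIC))"
```

```text
63.760836915915064 [-0.56015954  0.33960746  0.11068273]
(69.5, np.float64(612.2), np.float64(-182.1), np.float64(20.0)) [-29.1 -38.1]
(69.0, np.float64(616.8), np.float64(-109.9), np.float64(20.0)) [-28.3  34.3]
(71.0, np.float64(668.7), np.float64(-185.5), np.float64(20.0)) [ 27.5 -38.5]
(69.5, np.float64(671.6), np.float64(-113.7), np.float64(20.0)) [26.6 33.3]
z 22.1 z 21.6 z 20.1 z 21.4
```

View pics/final.png

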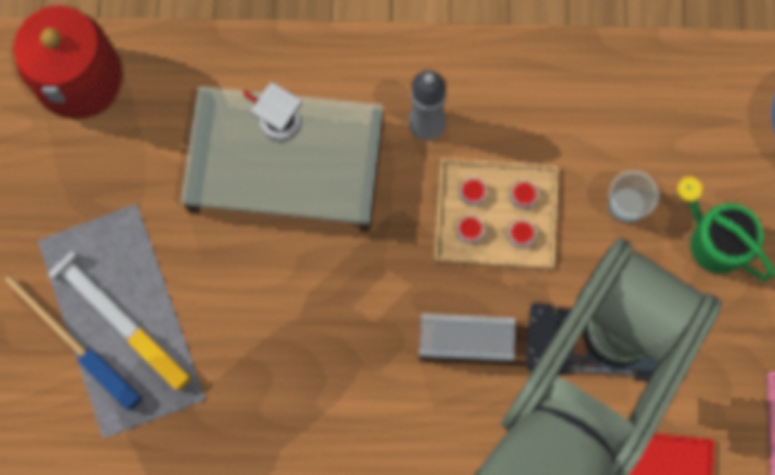

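```bash
python3 -c "
from h import *
print(env.job_done())"
```

```text
the job is handed in; nothing more can be done
None
```

The job is handed in at about 53 s of the 210 s allowed. All four tealights that were present, two jammed and two dropped, are on the oak tray. I pushed the jammed ones out with the stick, raked the dropped ones from under the shelf one at a time, and put both tools back on the mat before placing the lights.

- **Tealights:** the last top view shows all four in the tray, at about (±28, ±36) mm from its centre. Their tops stand at 20–22 mm, as expected for lights lying flat on the floor.
- **Tools and other objects:** the stick and the rake lie on the mat. The sleeve and the space under the shelf are empty. By eye, the mill, glass holder, watering can and tripod head look unmoved; I did not measure them at the end.
- **Retry:** the first grasp of a dropped tealight closed too late and came up empty. The light had not moved, and the second grasp held.
- **Disagreement:** camera positions for the same light differed by 2–9 mm between the top and scene views. I took the wrist camera's reading for every grasp.

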